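# Change the selector knobs on a planer's feed gearbox

## Task

The old round beige knobs only slip on the gearbox's D-shaped spindles: lift off those that are still fitted and stand them upright in one straight row along the middle of the wooden tray, close side by side with no gap wider than about two centimetres. Fit a new black pointer knob on each of the four spindles, turned so that its socket meets the spindle's flat and pushed fully home on the dial, and leave each selector in neutral, its pointer at the red mark. Do not disturb the pliers or the tin on the left.

Things in the scene. Friction and masses are not known exactly. Their poses are not given: they have to be found in the camera images.
- gearbox: Selector box of a planer's feed gearbox: grey-green casting 140 x 370 mm, 62 mm high, fixed. Origin at the middle of its underside. Four aluminium dials 74 mm across lie on top, 84 mm apart along its y, each with a steel D spindle standing 18 mm proud. Each dial has black ticks and a longer red one, the neutral mark, on the +x side of the spindle.
- spindle_1 (a joint): Turn of spindle 1 (rad, counter-clockwise from above positive, stops at +-1.5; friction 0.06 N m holds it). 16 mm thick D, 18 mm tall with a 3 mm lead on top, one flat 4 mm from the axis. At 0 the flat faces the neutral mark (gearbox +x), at angle a the direction a from it. A dark line on its end runs to the flat.
- spindle_2 (a joint): Turn of spindle 2 (rad, counter-clockwise from above positive, stops at +-1.5; friction 0.06 N m holds it). 16 mm thick D, 18 mm tall with a 3 mm lead on top, one flat 4 mm from the axis. At 0 the flat faces the neutral mark (gearbox +x), at angle a the direction a from it. A dark line on its end runs to the flat.
- spindle_3 (a joint): Turn of spindle 3 (rad, counter-clockwise from above positive, stops at +-1.5; friction 0.06 N m holds it). 16 mm thick D, 18 mm tall with a 3 mm lead on top, one flat 4 mm from the axis. At 0 the flat faces the neutral mark (gearbox +x), at angle a the direction a from it. A dark line on its end runs to the flat.
- spindle_4 (a joint): Turn of spindle 4 (rad, counter-clockwise from above positive, stops at +-1.5; friction 0.06 N m holds it). 16 mm thick D, 18 mm tall with a 3 mm lead on top, one flat 4 mm from the axis. At 0 the flat faces the neutral mark (gearbox +x), at angle a the direction a from it. A dark line on its end runs to the flat.
- seat_1 (a point): Centre of dial 1 at the foot of spindle 1, on the dial's face 62 mm above the bench (y = 126 mm in the gearbox's frame). Axes as the gearbox's. A knob fully home has its origin here.
- seat_2 (a point): Centre of dial 2 at the foot of spindle 2, on the dial's face 62 mm above the bench (y = 42 mm in the gearbox's frame). Axes as the gearbox's. A knob fully home has its origin here.
- seat_3 (a point): Centre of dial 3 at the foot of spindle 3, on the dial's face 62 mm above the bench (y = -42 mm in the gearbox's frame). Axes as the gearbox's. A knob fully home has its origin here.
- seat_4 (a point): Centre of dial 4 at the foot of spindle 4, on the dial's face 62 mm above the bench (y = -126 mm in the gearbox's frame). Axes as the gearbox's. A knob fully home has its origin here.
- knob_1: New black pointer knob, loose, about 60 g. Origin at the centre of its underside, z up. Skirt 44 mm across; grip bar 16 mm thick and 44 mm long along the knob's x, from 20 to 42 mm above the underside, blunt at -x, pointed at +x with a white line on top. D socket 20 mm deep below, 0.5 mm clear all round, its flat on the pointer (+x) side. All four are alike and fit any spindle.
- knob_2: New black pointer knob, loose, about 60 g. Origin at the centre of its underside, z up. Skirt 44 mm across; grip bar 16 mm thick and 44 mm long along the knob's x, from 20 to 42 mm above the underside, blunt at -x, pointed at +x with a white line on top. D socket 20 mm deep below, 0.5 mm clear all round, its flat on the pointer (+x) side. All four are alike and fit any spindle.
- knob_3: New black pointer knob, loose, about 60 g. Origin at the centre of its underside, z up. Skirt 44 mm across; grip bar 16 mm thick and 44 mm long along the knob's x, from 20 to 42 mm above the underside, blunt at -x, pointed at +x with a white line on top. D socket 20 mm deep below, 0.5 mm clear all round, its flat on the pointer (+x) side. All four are alike and fit any spindle.
- knob_4: New black pointer knob, loose, about 60 g. Origin at the centre of its underside, z up. Skirt 44 mm across; grip bar 16 mm thick and 44 mm long along the knob's x, from 20 to 42 mm above the underside, blunt at -x, pointed at +x with a white line on top. D socket 20 mm deep below, 0.5 mm clear all round, its flat on the pointer (+x) side. All four are alike and fit any spindle.
- old_1: Old round knob, yellowed beige, 50 g, 40 mm across, 36 mm high, fluted from 15 mm up to the top, slimmer below. Origin at the centre of its underside, z up. If present it stands loosely on spindle 1, down on its dial; its hole is round, 20 mm deep, and it lifts straight off. Two to four old knobs are present.
- old_2: Old round knob, yellowed beige, 50 g, 40 mm across, 36 mm high, fluted from 15 mm up to the top, slimmer below. Origin at the centre of its underside, z up. If present it stands loosely on spindle 2, down on its dial; its hole is round, 20 mm deep, and it lifts straight off. Two to four old knobs are present.
- old_3: Old round knob, yellowed beige, 50 g, 40 mm across, 36 mm high, fluted from 15 mm up to the top, slimmer below. Origin at the centre of its underside, z up. If present it stands loosely on spindle 3, down on its dial; its hole is round, 20 mm deep, and it lifts straight off. Two to four old knobs are present.
- old_4: Old round knob, yellowed beige, 50 g, 40 mm across, 36 mm high, fluted from 15 mm up to the top, slimmer below. Origin at the centre of its underside, z up. If present it stands loosely on spindle 4, down on its dial; its hole is round, 20 mm deep, and it lifts straight off. Two to four old knobs are present.
- tray: Low wooden parts tray, fixed, 86 x 216 mm outside, 16 mm high, walls and floor 6 mm thick (inside 74 x 204 mm). Origin at the middle of its underside; its long side runs along its y.
- pliers: Red-handled pliers lying on the bench, 160 mm long; leave them alone. Origin at their middle, at bench level.
- thread_tin: Round grey tin, 48 mm across, 38 mm high; leave it alone. Origin at the centre of its underside.
Not all that is in view belongs to the job. Leave any pink or purple look-alike of the old_2 alone.

How it is judged:
At the end, for the whole second after the job is handed in: Each spindle (within 0.6 rad of 0) bears a new knob: 4 mm from axis, 3.5 mm above dial at most, upright, within 0.22 rad of neutral. Old knobs upright on tray floor, 10 mm from its long centre line and 85 mm from its middle at most, each within 63 mm (centres) of another. All at rest (((horizontal distance between knob_1 and seat_1 below 0.004 m and z of knob_1 in the frame of gearbox between 0.058 and 0.0655 m and angle between knob_1's own z axis and vertical below 0.12 rad and angle between the x axis of knob_1 and the x axis of gearbox, either way round below 0.22 rad) or (horizontal distance between knob_2 and seat_1 below 0.004 m and z of knob_2 in the frame of gearbox between 0.058 and 0.0655 m and angle between knob_2's own z axis and vertical below 0.12 rad and angle between the x axis of knob_2 and the x axis of gearbox, either way round below 0.22 rad) or (horizontal distance between knob_3 and seat_1 below 0.004 m and z of knob_3 in the frame of gearbox between 0.058 and 0.0655 m and angle between knob_3's own z axis and vertical below 0.12 rad and angle between the x axis of knob_3 and the x axis of gearbox, either way round below 0.22 rad) or (horizontal distance between knob_4 and seat_1 below 0.004 m and z of knob_4 in the frame of gearbox between 0.058 and 0.0655 m and angle between knob_4's own z axis and vertical below 0.12 rad and angle between the x axis of knob_4 and the x axis of gearbox, either way round below 0.22 rad)) and value of joint spindle_1 between -0.6 and 0.6 rad and ((horizontal distance between knob_1 and seat_2 below 0.004 m and z of knob_1 in the frame of gearbox between 0.058 and 0.0655 m and angle between knob_1's own z axis and vertical below 0.12 rad and angle between the x axis of knob_1 and the x axis of gearbox, either way round below 0.22 rad) or (horizontal distance between knob_2 and seat_2 below 0.004 m and z of knob_2 in the frame of gearbox between 0.058 and 0.0655 m and angle between knob_2's own z axis and vertical below 0.12 rad and angle between the x axis of knob_2 and the x axis of gearbox, either way round below 0.22 rad) or (horizontal distance between knob_3 and seat_2 below 0.004 m and z of knob_3 in the frame of gearbox between 0.058 and 0.0655 m and angle between knob_3's own z axis and vertical below 0.12 rad and angle between the x axis of knob_3 and the x axis of gearbox, either way round below 0.22 rad) or (horizontal distance between knob_4 and seat_2 below 0.004 m and z of knob_4 in the frame of gearbox between 0.058 and 0.0655 m and angle between knob_4's own z axis and vertical below 0.12 rad and angle between the x axis of knob_4 and the x axis of gearbox, either way round below 0.22 rad)) and value of joint spindle_2 between -0.6 and 0.6 rad and ((horizontal distance between knob_1 and seat_3 below 0.004 m and z of knob_1 in the frame of gearbox between 0.058 and 0.0655 m and angle between knob_1's own z axis and vertical below 0.12 rad and angle between the x axis of knob_1 and the x axis of gearbox, either way round below 0.22 rad) or (horizontal distance between knob_2 and seat_3 below 0.004 m and z of knob_2 in the frame of gearbox between 0.058 and 0.0655 m and angle between knob_2's own z axis and vertical below 0.12 rad and angle between the x axis of knob_2 and the x axis of gearbox, either way round below 0.22 rad) or (horizontal distance between knob_3 and seat_3 below 0.004 m and z of knob_3 in the frame of gearbox between 0.058 and 0.0655 m and angle between knob_3's own z axis and vertical below 0.12 rad and angle between the x axis of knob_3 and the x axis of gearbox, either way round below 0.22 rad) or (horizontal distance between knob_4 and seat_3 below 0.004 m and z of knob_4 in the frame of gearbox between 0.058 and 0.0655 m and angle between knob_4's own z axis and vertical below 0.12 rad and angle between the x axis of knob_4 and the x axis of gearbox, either way round below 0.22 rad)) and value of joint spindle_3 between -0.6 and 0.6 rad and ((horizontal distance between knob_1 and seat_4 below 0.004 m and z of knob_1 in the frame of gearbox between 0.058 and 0.0655 m and angle between knob_1's own z axis and vertical below 0.12 rad and angle between the x axis of knob_1 and the x axis of gearbox, either way round below 0.22 rad) or (horizontal distance between knob_2 and seat_4 below 0.004 m and z of knob_2 in the frame of gearbox between 0.058 and 0.0655 m and angle between knob_2's own z axis and vertical below 0.12 rad and angle between the x axis of knob_2 and the x axis of gearbox, either way round below 0.22 rad) or (horizontal distance between knob_3 and seat_4 below 0.004 m and z of knob_3 in the frame of gearbox between 0.058 and 0.0655 m and angle between knob_3's own z axis and vertical below 0.12 rad and angle between the x axis of knob_3 and the x axis of gearbox, either way round below 0.22 rad) or (horizontal distance between knob_4 and seat_4 below 0.004 m and z of knob_4 in the frame of gearbox between 0.058 and 0.0655 m and angle between knob_4's own z axis and vertical below 0.12 rad and angle between the x axis of knob_4 and the x axis of gearbox, either way round below 0.22 rad)) and value of joint spindle_4 between -0.6 and 0.6 rad and x of old_1 in the frame of tray between -0.01 and 0.01 m and y of old_1 in the frame of tray between -0.085 and 0.085 m and z of old_1 in the frame of tray between 0 and 0.01 m and angle between each of old_1, old_2, old_3, old_4's own z axis and vertical below 0.12 rad and linear speed of each of old_1, knob_1, old_2, knob_2, old_3, knob_3, old_4, knob_4 below 0.02 m/s and (horizontal distance between old_1 and old_2 below 0.063 m or horizontal distance between old_1 and old_3 below 0.063 m or horizontal distance between old_1 and old_4 below 0.063 m) and x of old_2 in the frame of tray between -0.01 and 0.01 m and y of old_2 in the frame of tray between -0.085 and 0.085 m and z of old_2 in the frame of tray between 0 and 0.01 m and (horizontal distance between old_2 and old_1 below 0.063 m or horizontal distance between old_2 and old_3 below 0.063 m or horizontal distance between old_2 and old_4 below 0.063 m) and x of old_3 in the frame of tray between -0.01 and 0.01 m and y of old_3 in the frame of tray between -0.085 and 0.085 m and z of old_3 in the frame of tray between 0 and 0.01 m and (horizontal distance between old_3 and old_1 below 0.063 m or horizontal distance between old_3 and old_2 below 0.063 m or horizontal distance between old_3 and old_4 below 0.063 m) and x of old_4 in the frame of tray between -0.01 and 0.01 m and y of old_4 in the frame of tray between -0.085 and 0.085 m and z of old_4 in the frame of tray between 0 and 0.01 m and (horizontal distance between old_4 and old_1 below 0.063 m or horizontal distance between old_4 and old_2 below 0.063 m or horizontal distance between old_4 and old_3 below 0.063 m)); the robot touches nothing.
It fails at once if the pliers has been moved by more than 25 mm (distance of pliers from where it was at the start of the episode above 0.025 m).
It fails at once if the thread tin has been moved by more than 25 mm (distance of thread_tin from where it was at the start of the episode above 0.025 m).
Of old_1, old_2, old_3, old_4 only 2 to 4 are there at a start; the rules pass over those that are not, and their reading is None.
At some moment in a run one of knob_1, knob_2, knob_3, knob_4 may be knocked a few centimetres aside while the robot is not near it.
It also fails if it takes over 208 s, if anything falls off the work surface, if the arm or the gripper's body presses on something with over 40 N, if the wrist force passes 120 N, or if a joint passes its speed limit or range.

## Robot

A 7-joint arm with a two-finger parallel gripper is mounted at the origin on a cart in front of the work surface, level with it; the furniture and walls round the work are solid. World frame = base frame: x ahead of the robot, y to its left, z up, the work surface at z = 0. Lengths are in m, angles in rad, forces in N, time in s.
With the tool pointing down it reaches from about 0.425 to 0.875 m from the base axis. Payload 4.7 kg.
Tool frame: the origin (TCP) lies on the centre line of the jaws, within the pads' length; the fingertips stand 11 mm ahead of it and the grasp point (between the pads) lies 8 mm behind it (ctrl.nose_length is the distance from the TCP to the fingertips, in m); z points along the fingers, y is the direction in which the jaws open and shut (so a half turn about z gives the same grasp; the last joint's range is limited). The gripper opens to 87 mm and grips with 3 to 60 N. Pads are 19 mm wide; open, the fingers measure 117 mm over their backs; the gripper's body (75 mm by 190 mm) begins 51 mm behind the grasp point.
Start: joints at [1.338, 0.321, -0.07, 1.45, 0.023, 1.371, -0.057], TCP at [0.159, -0.63, 0.234] pointing down, gripper open.
Joint ranges: [-2.86, 2.86], [-0.3, 2.09], [-1.38, 1.24], [0.06, 2.45], [-1.56, 4.7], [0.09, 2.05], [-2.69, 2.69]. Speed limits (rad/s): [2.57, 2.57, 3.14, 3.14, 3.14, 3.14, 3.14].

## Interface

Orientations are given as a 3x3 rotation matrix whose columns are the frame's x, y, z axes.
In Python, from bench import ctrl gives the robot as it stands.
- The arm moves only by the tool drive_tool, never from a script. Its argument "moves" is a list of rows, each a list of 3 entries, a list of its own where there are three numbers: the turn, a rotation vector about the tool's x, y, z in units of 30 degrees (1.0 is 30 degrees), then the shift along the tool's x, y, z in units of 0.2 m (1.0 is 0.2 m), then the opening, from 0 (shut) to 1 (fully open). In form: [[[wx, wy, wz], [tx, ty, tz], grip], ...]. A call has 1 to 5 rows; each row is the pose to reach, as a shift and turn from the pose commanded when the call began, along the tool's axes at that moment; what a row does not reach only later rows make up. A row lasts 1/10 s, in which the tool goes at most 50 mm and 8.59 degrees, less where a joint would pass 70% of its speed; a pose out of reach is approached as far as the arm can. A call with a number of a shift or a turn outside -1 to 1 is refused whole. A call with a gripper value outside its range is refused whole. The fingers move at their own pace and stop on an object; "squeeze" is the grip in N (left out, the last holds). Time passes only in rows, so rows that repeat a pose let the fingers close. It gives the time, the measured TCP pose, the force and the opening at its end, in the units of the state.
- ctrl.sense(): the state, without advancing time (a new reading comes with each control period).
- ctrl.grab_frame(name): name is "scene" or "side" or "wrist"; returns a dict with "pixels" (400x640x3 uint8, red, green, blue), "mtx" (3x3 intrinsics, pixels), "k1" (the pictures are not rectified: a ray, as slopes to the right and down, at radius r is drawn at 1 + k1 r^2 times it, then the intrinsics apply), "R" (3x3) and "t" (3): a world point X has camera coordinates R X + t. Camera axes: x right, y down, z forward; pixel columns grow to the right and rows downward; lengths in m; the calibration is good to about 2 mm. A picture is of the moment at which its call begins. There is no depth.
- ctrl.finish_job(): hands the job in, once; it reports no verdict.
The state is a dict: "time_s": time; "joints": joint angles; "joint_velocities": joint speeds; "joint_torque": joint torques, N m; "tcp_pos": TCP position; "orientation": TCP orientation; "contact_force": force on the tool from outside, world axes, zero at the start; "wrist_torque": the same for the moment, N m; "opening": finger opening in m.
Only numpy, scipy, OpenCV 4.12 (cv2) and the standard library are available. Lean on these libraries where they do the work, as an engineer would, in place of code of your own. Each camera call takes 0.05 s, during which the arm holds its last target.

## Working session

There is one attempt and no reset: what is moved stays moved. The work goes in short steps, Python scripts to look and compute and a tool call to move; the robot and the scene stay as the last step left them, time stands still between calls to the robot, and variables do not carry over. Pictures are saved under pics/ and viewed, and the job is handed in when it is done.

Besides the shell and the picture viewer there is one more tool, called after "Call:" as a command line: name --argument value ..., lists and objects as JSON in quotes. drive_tool: Moves the arm, as the interface text tells. Shifts and turns lie within -1 to 1; 1 stands for 0.2 m of shift or 30 degrees of turn. Its arguments: {"type":"object","properties":{"moves":{"type":"array","items":{"type":"array"}},"squeeze":{"type":"number"}},"required":["moves"]}

```bash
ls; mkdir -p pics; python3 - <<'E'
from bench import ctrl
import cv2
s=ctrl.sense();print(s)
for n in ["scene","side","wrist"]:
    f=ctrl.grab_frame(n);cv2.imwrite(f"pics/{n}0.png",f["pixels"][:,:,::-1]);print(n,f["mtx"],f["k1"],f["R"],f["t"])
E
```

```text
pics
{'time_s': 0.0, 'joints': array([ 1.33812431,  0.32184581, -0.07008226,  1.45164375,  0.02264489,
        1.3707739 , -0.05687593]), 'joint_velocities': array([ 0.00239256, -0.00115192,  0.00017303, -0.00081045, -0.00072035,
       -0.00055939, -0.0013095 ]), 'joint_torque': array([-2.30766454e-04, -4.91282701e+01, -4.03702240e-01, -3.12526023e+01,
       -6.39276858e-02,  4.38099552e-02,  1.71464258e-04]), 'tcp_pos': array([ 0.15859059, -0.62982971,  0.23246234]), 'orientation': array([[ 9.69691151e-01,  2.44333212e-01, -5.94707753e-04],
       [ 2.44333896e-01, -9.69689513e-01,  1.78774236e-03],
       [-1.39877039e-04, -1.87886521e-03, -9.99998225e-01]]), 'contact_force': array([-0.0302333 ,  0.41728681, -0.3190079 ]), 'wrist_torque': array([-0.01523665,  0.0083858 , -0.05755011]), 'opening': 0.0871038140742822}
scene [[384.70023751   0.         320.65377557]
 [  0.         384.70023751 193.98212195]
 [  0.           0.           1.        ]] 0.0005937598847453414 [[-0.64119046 -0.76730143 -0.01110463]
 [-0.38475218  0.33396884 -0.86048276]
 [ 0.66395825 -0.54746081 -0.50935853]] [0.5010785  0.27942158 0.71947749]
side [[444.45304617   0.         317.52924206]
 [  0.         444.45304617 206.19026102]
 [  0.           0.           1.        ]] -0.0638385962760269 [[ 9.32241296e-01 -3.61836731e-01 -5.88647787e-04]
 [-1.97476755e-01 -5.07417385e-01 -8.38767267e-01]
 [ 3.03198116e-01  7.82049728e-01 -5.44489784e-01]] [-0.54725228  0.23341166  1.10113212]
wrist [[289.28614309   0.         323.39176891]
 [  0.         289.28614309 198.86114787]
 [  0.           0.           1.        ]] -0.05150215024331947 [[ 2.44904323e-01 -9.69546920e-01 -8.01493724e-04]
 [-9.40685576e-01 -2.37814082e-01  2.41981630e-01]
 [-2.34803150e-01 -5.85083936e-02 -9.70280500e-01]] [-0.64873959 -0.03010287  0.38885731]
```

View pics/scene0.png

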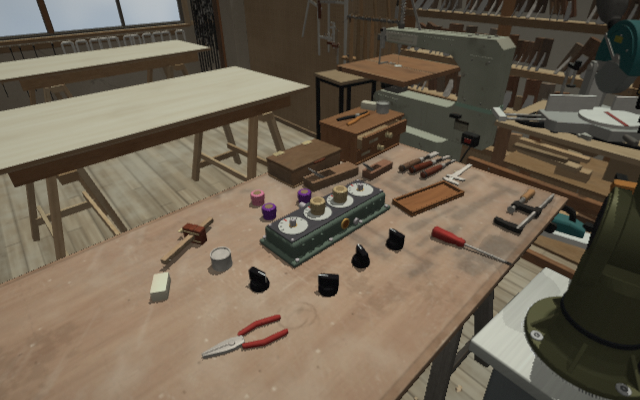

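View pics/side0.png

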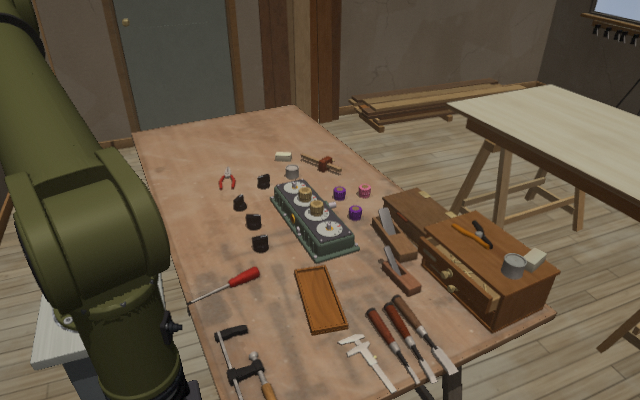

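View pics/wrist0.png

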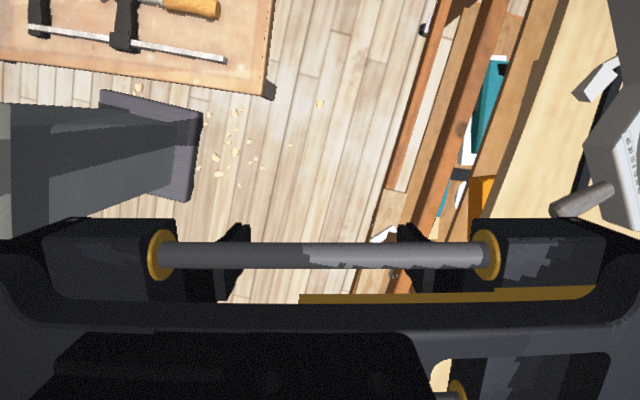

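```bash
cat > h.py <<'E'
import numpy as np, cv2
from bench import ctrl
def und(f,uv):
    m=f["mtx"];u=np.atleast_2d(np.asarray(uv,float))
    d=np.array([f["k1"],0,0,0,0.])
    return cv2.undistortPoints(u.reshape(-1,1,2),m,d).reshape(-1,2)
def cast(f,uv,z):
    n=und(f,uv);d=np.c_[n,np.ones(len(n))]@f["R"]   # R^T d
    c=-f["R"].T@f["t"]
    s=(z-c[2])/d[:,2]
    return c+s[:,None]*d
def proj(f,X):
    X=np.atleast_2d(X).astype(float)
    rv=cv2.Rodrigues(f["R"])[0]
    return cv2.projectPoints(X,rv,f["t"],f["mtx"],np.array([f["k1"],0,0,0,0.]))[0].reshape(-1,2)
def crop(f,name,x0,y0,x1,y1,s):
    im=f["pixels"][y0:y1,x0:x1,::-1]
    cv2.imwrite("pics/"+name,cv2.resize(np.ascontiguousarray(im),None,fx=s,fy=s,interpolation=cv2.INTER_CUBIC))
E
python3 - <<'E'
from h import *
f=ctrl.grab_frame("scene");crop(f,"s1.png",230,165,430,305,4)
f=ctrl.grab_frame("side");crop(f,"d1.png",220,160,380,280,5)
E
```

```text
(no output)
```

View pics/s1.png

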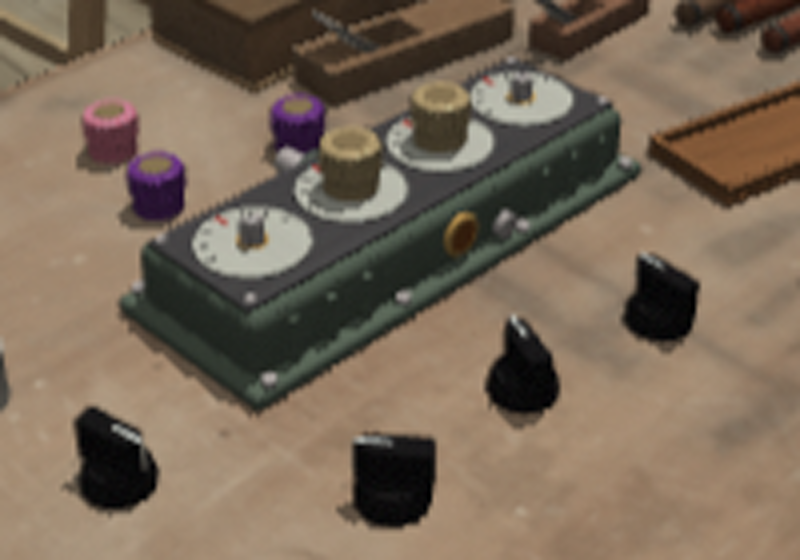

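View pics/d1.png

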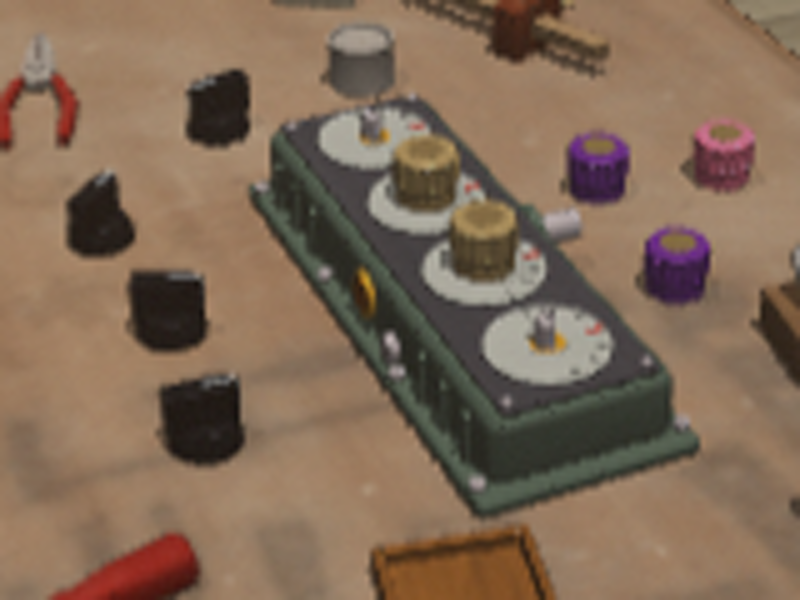

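Two old knobs on the two middle spindles; the end spindles are bare. Dials in scene crop at (252,241),(351,190),(440,140),(522,96). I'll get rough positions, then look with the wrist camera.

```bash
python3 - <<'E'
from h import *
np.set_printoptions(precision=4,suppress=True)
f=ctrl.grab_frame("scene");
c=lambda a:np.array(a)/4+[230,165]
print("dials",cast(f,c([(252,241),(351,190),(440,140),(522,96)]),.062))
print("red",cast(f,c([(222,222),(488,82)]),.062))
print("knobs",cast(f,c([(118,490),(392,505),(525,393),(662,320)]),.008))
print("look",cast(f,c([(157,205),(110,150),(298,140)]),.0))
g=ctrl.grab_frame("side")
c2=lambda a:np.array(a)/5+[220,160]
print("dials side",cast(g,c2([(373,137),(428,196),(484,262),(546,343)]),.062))
print("knobs side",cast(g,c2([(217,125),(98,235),(166,328),(202,438)]),.008))
print("tray side",cast(g,[(294,269),(324,265),(346,325),(310,333)],.016))
print("tray scene",cast(f,[(392,198),(450,182),(464,193),(412,213)],.016))
w=ctrl.grab_frame("wrist"); s=ctrl.sense()
C=-w["R"].T@w["t"]; print("cam in tool",s["orientation"].T@(C-s["tcp_pos"]), (w["R"]@s["orientation"]))
E
```

```text
dials [[ 0.597   0.2424  0.062 ]
 [ 0.6011  0.1597  0.062 ]
 [ 0.6092  0.0742  0.062 ]
 [ 0.6153 -0.0108  0.062 ]]
red [[ 0.6261  0.2445  0.062 ]
 [ 0.646  -0.0067  0.062 ]]
knobs [[0.5181 0.3947 0.008 ]
 [0.412  0.2879 0.008 ]
 [0.4298 0.1688 0.008 ]
 [0.4228 0.0547 0.008 ]]
look [[ 0.7499  0.2176  0.    ]
 [ 0.8359  0.2034  0.    ]
 [ 0.7541  0.087  -0.    ]]
dials side [[ 0.6018  0.2433  0.062 ]
 [ 0.6105  0.1627  0.062 ]
 [ 0.6163  0.0814  0.062 ]
 [ 0.6193 -0.0077  0.062 ]]
knobs side [[0.5329 0.3862 0.008 ]
 [0.4229 0.277  0.008 ]
 [0.4383 0.1594 0.008 ]
 [0.4306 0.0467 0.008 ]]
tray side [[ 0.4877 -0.0839  0.016 ]
 [ 0.5677 -0.0976  0.016 ]
 [ 0.5363 -0.3109  0.016 ]
 [ 0.4513 -0.303   0.016 ]]
tray scene [[ 0.5712 -0.1015  0.016 ]
 [ 0.5158 -0.3156  0.016 ]
 [ 0.4481 -0.2881  0.016 ]
 [ 0.4811 -0.082   0.016 ]]
cam in tool [ 0.0653 -0.0008 -0.1514] [[ 0.0006  1.     -0.0007]
 [-0.9703  0.0004 -0.2419]
 [-0.2419  0.0009  0.9703]]
```

```bash
cat > go.py <<'E'
import sys
from h import *
from scipy.spatial.transform import Rotation as Ro
def go(x,y,z,yawdeg):
    s=ctrl.sense();R=s["orientation"];c,sn=np.cos(np.radians(yawdeg)),np.sin(np.radians(yawdeg))
    T=np.array([[c,sn,0],[sn,-c,0],[0,0,-1.]])
    w=np.degrees(Ro.from_matrix(R.T@T).as_rotvec())/30
    t=R.T@(np.array([x,y,z])-s["tcp_pos"])/0.2
    print("turn",w.round(3),"shift",t.round(4),"| t=%.2f"%s["time_s"],"tcp",s["tcp_pos"].round(4),"yaw %.2f"%np.degrees(np.arctan2(R[1,0],R[0,0])),"F",s["contact_force"].round(1),"open %.4f"%s["opening"])
if __name__=="__main__":
    go(*map(float,sys.argv[1:5]))
E
python3 go.py 0.48 -0.2 0.3 4; python3 go.py 0.46 0.12 0.3 4
```

```text
turn [-0.     0.     0.338] shift [ 2.0831 -1.6938 -0.3326] | t=0.40 tcp [ 0.1588 -0.6303  0.2334] yaw 14.14 F [-0.3  0.3 -0.3] open 0.0869
turn [-0.     0.     0.338] shift [ 2.377  -3.2698 -0.3323] | t=0.40 tcp [ 0.1588 -0.6303  0.2334] yaw 14.14 F [-0.3  0.3 -0.3] open 0.0869
```

Call:
drive_tool --moves '[[[0,0,0.3],[0.2,-0.15,-0.3],1],[[0,0,0.3],[0.4,-0.3,-0.3],1],[[0,0,0.3],[0.6,-0.5,-0.3],1],[[0,0,0.34],[0.8,-0.7,-0.33],1],[[0,0,0.34],[0.9,-0.85,-0.33],1]]'

```text
time_s: 0.9
tcp_pos: [0.285, -0.4374, 0.2993]
orientation: [[0.998, 0.069, 0.001], [0.069, -0.998, -0.001], [0.001, 0.001, -1.0]]
contact_force: [0.2, 0.4, -0.2]
opening: 0.0871
```

```bash
python3 go.py 0.46 -0.2 0.3 4; python3 go.py 0.46 0.12 0.3 4
```

```text
turn [ 0.002 -0.002 -0.001] shift [ 0.9549 -1.1236 -0.0042] | t=0.90 tcp [ 0.285  -0.4374  0.2993] yaw 3.96 F [ 0.2  0.4 -0.2] open 0.0871
turn [ 0.002 -0.002 -0.001] shift [ 1.0653 -2.7198 -0.0061] | t=0.90 tcp [ 0.285  -0.4374  0.2993] yaw 3.96 F [ 0.2  0.4 -0.2] open 0.0871
```

Call:
drive_tool --moves '[[[0,0,0],[1.0,-1.0,0],1],[[0,0,0],[1.0,-1.0,0],1],[[0,0,0],[1.0,-1.0,0],1],[[0,0,0],[1.0,-1.0,0],1],[[0,0,0],[1.0,-1.0,0],1]]'

```text
time_s: 1.4
tcp_pos: [0.4486, -0.2489, 0.299]
orientation: [[0.998, 0.068, 0.001], [0.068, -0.998, -0.001], [0.001, 0.001, -1.0]]
contact_force: [-0.7, -0.3, -0.3]
opening: 0.0871
```

Call:
drive_tool --moves '[[[0,0,0],[0,-1.0,0],1],[[0,0,0],[0,-1.0,0],1],[[0,0,0],[0,-1.0,0],1],[[0,0,0],[0,-1.0,0],1],[[0,0,0],[0,-1.0,0],1]]'

```text
time_s: 1.9
tcp_pos: [0.4339, -0.0433, 0.2995]
orientation: [[0.997, 0.08, 0.002], [0.08, -0.997, -0.0], [0.002, 0.0, -1.0]]
contact_force: [0.2, -1.3, 0.2]
opening: 0.0868
```

```bash
python3 go.py 0.46 0.12 0.3 4; python3 - <<'E'
from h import *
f=ctrl.grab_frame("wrist");crop(f,"w1.png",0,0,640,400,1)
E
```

```text
turn [ 0.001 -0.003  0.021] shift [ 0.1956 -0.8035 -0.0025] | t=1.90 tcp [ 0.4339 -0.0433  0.2995] yaw 4.62 F [ 0.2 -1.3  0.2] open 0.0868
```

View pics/w1.png

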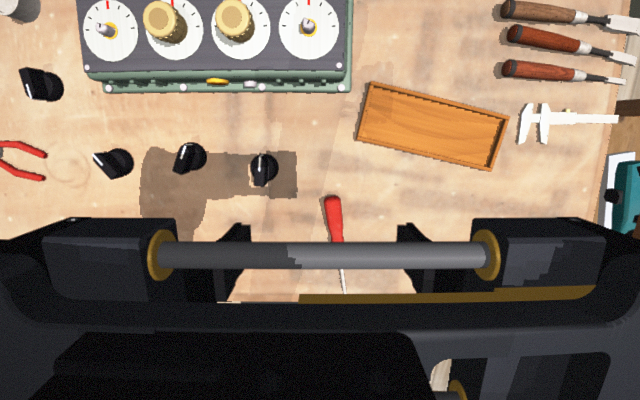

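Call:
drive_tool --moves '[[[0,0,0],[0.2,-0.2,0],1],[[0,0,0],[0.2,-0.4,0],1],[[0,0,0],[0.2,-0.5,0],1],[[0,0,0],[0.2,-0.5,0],1],[[0,0,0],[0.2,-0.5,0],1]]'

```text
time_s: 2.45
tcp_pos: [0.4672, 0.0499, 0.2985]
orientation: [[0.998, 0.067, -0.0], [0.067, -0.998, -0.001], [-0.0, 0.001, -1.0]]
contact_force: [-0.3, -0.7, 0.3]
opening: 0.0875
```

```bash
python3 go.py 0.46 0.12 0.3 4; python3 - <<'E'
from h import *
f=ctrl.grab_frame("wrist");crop(f,"w2.png",0,0,640,240,1.25)
import pickle;pickle.dump(f,open("w2.pkl","wb"))
crop(f,"w2b.png",60,0,380,130,2.5)
E
```

```text
turn [ 0.002  0.    -0.004] shift [-0.0123 -0.3522 -0.0078] | t=2.45 tcp [0.4672 0.0499 0.2985] yaw 3.87 F [-0.3 -0.7  0.3] open 0.0875
```

View pics/w2.png

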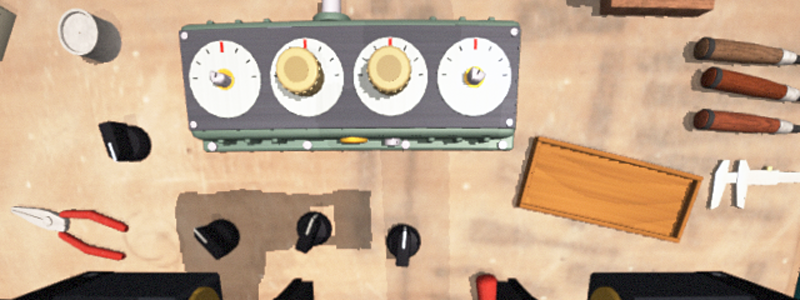

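View pics/w2b.png

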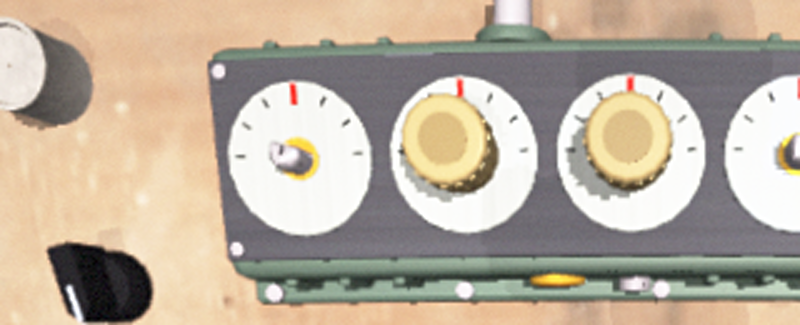

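```bash
cat > dials.py <<'E'
from h import *
import pickle
from scipy.optimize import least_squares
def circ(P,r=None):
    if r: 
        q=least_squares(lambda q:np.hypot(P[:,0]-q[0],P[:,1]-q[1])-r,P[:,:2].mean(0),loss='soft_l1',f_scale=.001);return q.x,np.sqrt(np.mean(q.fun**2))
    q=least_squares(lambda q:np.hypot(P[:,0]-q[0],P[:,1]-q[1])-q[2],[*P[:,:2].mean(0),.03],loss='soft_l1',f_scale=.001);return q.x,np.sqrt(np.mean(q.fun**2))
E
python3 - <<'E'
from dials import *
np.set_printoptions(precision=4,suppress=True)
f=pickle.load(open("w2.pkl","rb"));im=f["pixels"]
hsv=cv2.cvtColor(im,cv2.COLOR_RGB2HSV)
m=((hsv[:,:,1]<45)&(hsv[:,:,2]>170)).astype(np.uint8)*255
m[140:]=0
cs,_=cv2.findContours(m,cv2.RETR_EXTERNAL,cv2.CHAIN_APPROX_NONE)
for c in cs:
    if cv2.contourArea(c)<800: continue
    h=cv2.convexHull(c).reshape(-1,2)
    P=cast(f,h,.062);print(cv2.boundingRect(c),circ(P),circ(P,.037))
# red marks
r=((hsv[:,:,1]>150)&((hsv[:,:,0]<8)|(hsv[:,:,0]>172))&(hsv[:,:,2]>120)).astype(np.uint8);r[60:]=0
n,l,st,ce=cv2.connectedComponentsWithStats(r)
for i in range(1,n):
    if st[i,4]>5: print("red",ce[i],cast(f,ce[i],.062))
# black knobs
b=(im.max(2)<60).astype(np.uint8)
b[215:]=0
n,l,st,ce=cv2.connectedComponentsWithStats(b)
for i in range(1,n):
    if st[i,4]>200: print("blk",st[i],ce[i])
crop(f,"w2c.png",70,90,350,220,2.8)
crop(f,"w2d.png",140,20,430,100,2.7)
E
```

```text
(151, 32, 58, 62) (array([0.5998, 0.2417, 0.037 ]), np.float64(0.00017718452202409153)) (array([0.5998, 0.2417]), np.float64(0.00017760334144660745))
(350, 30, 59, 63) (array([ 0.6176, -0.0098,  0.0372]), np.float64(0.00013283211088654966)) (array([ 0.6176, -0.0098]), np.float64(0.00020298887124551942))
(216, 30, 59, 63) (array([0.6058, 0.1579, 0.037 ]), np.float64(0.00014938908592917273)) (array([0.6058, 0.1579]), np.float64(0.0001501412740665077))
(283, 29, 59, 64) (array([0.6117, 0.0741, 0.037 ]), np.float64(0.00015981283718137114)) (array([0.6117, 0.0741]), np.float64(0.00016287661811720266))
(46, 7, 32, 37) (array([0.6415, 0.3974, 0.0224]), np.float64(0.00017809872159387424)) (array([0.6558, 0.41  ]), np.float64(0.01532198323888805))
red [311.5556  33.2222] [[0.644  0.0766 0.062 ]]
red [243.5  35. ] [[0.637  0.1603 0.062 ]]
red [380.  35.] [[ 0.6481 -0.0076  0.062 ]]
red [176.7692  37.0769] [[0.6307 0.2442 0.062 ]]
red [588.1667  58.1667] [[ 0.6485 -0.2849  0.062 ]]
blk [ 80  98  40  31 896] [100.6629 112.5424]
blk [237 170  28  32 565] [249.6478 184.9133]
blk [156 176  36  31 703] [175.2873 189.6444]
blk [309 180  27  33 510] [321.3118 194.8627]
```

View pics/w2c.png

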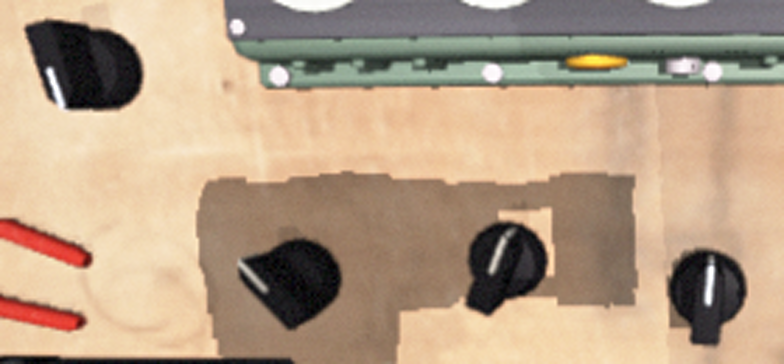

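View pics/w2d.png

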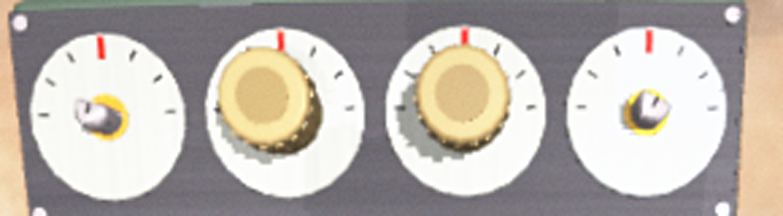

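```bash
python3 - <<'E'
from dials import *
np.set_printoptions(precision=4,suppress=True)
f=pickle.load(open("w2.pkl","rb"));im=f["pixels"]
hsv=cv2.cvtColor(im,cv2.COLOR_RGB2HSV)
# tray
m=((hsv[:,:,0]>6)&(hsv[:,:,0]<22)&(hsv[:,:,1]>130)).astype(np.uint8)*255
m[:, :400]=0;m[200:]=0;m[:100]=0
m=cv2.morphologyEx(m,cv2.MORPH_CLOSE,np.ones((5,5)))
cs,_=cv2.findContours(m,cv2.RETR_EXTERNAL,cv2.CHAIN_APPROX_NONE)
c=max(cs,key=cv2.contourArea);P=cast(f,c.reshape(-1,2),.016)[:,:2]
print(cv2.minAreaRect((P*1000).astype(np.float32)))
# white lines
for (x,y,w,h) in [(80,98,40,31),(156,176,36,31),(237,170,28,34),(309,180,27,33)]:
    sub=im[y-2:y+h,x-2:x+w].min(2).astype(float)
    g=im[y-2:y+h,x-2:x+w].astype(int)
    b=(g.max(2)<70).astype(np.uint8); cs,_=cv2.findContours(b,cv2.RETR_EXTERNAL,cv2.CHAIN_APPROX_NONE)
    hull=cv2.convexHull(max(cs,key=cv2.contourArea))
    inside=np.zeros(b.shape,np.uint8);cv2.fillConvexPoly(inside,hull,1);inside=cv2.erode(inside,np.ones((2,2)))
    yy,xx=np.nonzero((sub>110)&(inside>0))
    pts=np.c_[xx+x-2,yy+y-2]; 
    X=cast(f,pts,.042)[:,:2]; X0=X.mean(0); d=np.linalg.svd(X-X0)[2][0]; s=(X-X0)@d
    print(len(pts),"ends",X0+s.min()*d,X0+s.max()*d,"dir deg",np.degrees(np.arctan2(d[1],d[0])),"len",np.ptp(s))
E
```

```text
((513.1178588867188, -197.78269958496094), (220.12574768066406, 85.43396759033203), 81.88243865966797)
37 ends [0.5311 0.388 ] [0.5146 0.3827] dir deg -162.28161372928605 len 0.01730933270897842
24 ends [0.4342 0.291 ] [0.4237 0.2817] dir deg -138.27027081865535 len 0.014045102398030598
39 ends [0.4618 0.1572] [0.4233 0.157 ] dir deg -179.6395661196188 len 0.03855221343475489
55 ends [0.4551 0.0511] [0.4155 0.043 ] dir deg -168.48851505160195 len 0.040455787235941634
```

```bash
python3 -c "
from h import *
print(ctrl.sense()['joints'].round(3))"; python3 go.py .6117 .0741 .16 82
```

```text
[ 0.649 -0.085 -0.754  1.75  -0.058  1.454 -1.601]
turn [ 1.000e-03  2.000e-03 -2.607e+00] shift [ 0.7294 -0.0771  0.6919] | t=2.50 tcp [0.4672 0.0492 0.2984] yaw 3.78 F [ 0.5 -0.3  0.4] open 0.0865
```

Call:
drive_tool --moves '[[[0,0,-1],[0.73,-0.08,0.1],0.75],[[0,0,-1],[0.73,-0.08,0.3],0.75],[[0,0,-1],[0.73,-0.08,0.4],0.75],[[0,0,-1],[0.73,-0.08,0.4],0.75],[[0,0,-1],[0.73,-0.08,0.4],0.75]]'

```text
time_s: 3.0
tcp_pos: [0.6116, 0.0745, 0.2139]
orientation: [[0.831, 0.556, -0.007], [0.556, -0.831, 0.001], [-0.005, -0.005, -1.0]]
contact_force: [-0.2, 0.2, -0.5]
opening: 0.0661
```

Call:
drive_tool --moves '[[[0,0,-1],[0,0,0],0.75],[[0,0,-1],[0,0,0],0.75],[[0,0,-1],[0,0,0],0.75],[[0,0,-1],[0,0,0],0.75],[[0,0,-1],[0,0,0],0.75]]'

```text
time_s: 3.5
tcp_pos: [0.6114, 0.0754, 0.2197]
orientation: [[0.443, 0.897, 0.001], [0.897, -0.443, -0.002], [-0.001, 0.002, -1.0]]
contact_force: [0.1, 0.2, -1.2]
opening: 0.0653
```

```bash
python3 go.py .6117 .0741 .16 82;python3 -c "
from h import *
print(ctrl.sense()['joints'].round(3))"
```

```text
turn [ 0.003  0.003 -0.609] shift [-0.005   0.0038  0.2983] | t=3.50 tcp [0.6114 0.0754 0.2197] yaw 63.72 F [ 0.1  0.2 -1.2] open 0.0653
[ 0.56   0.394 -0.931  1.536  0.321  1.373 -0.856]
```

Call:
drive_tool --moves '[[[0,0,-0.6],[0,0,0.1],0.75],[[0,0,-0.6],[0,0,0.2],0.75],[[0,0,-0.6],[0,0,0.3],0.75],[[0,0,-0.6],[0,0,0.4],0.75],[[0,0,-0.6],[0,0,0.4],0.75]]'

```text
time_s: 4.0
tcp_pos: [0.6097, 0.0754, 0.1365]
orientation: [[0.144, 0.99, -0.004], [0.99, -0.144, -0.002], [-0.003, -0.004, -1.0]]
contact_force: [-1.7, 0.2, -0.5]
opening: 0.0655
```

```bash
python3 go.py .6117 .0741 .088 82; python3 - <<'E'
from h import *
f=ctrl.grab_frame("wrist");crop(f,"w3.png",0,0,640,400,1)
E
```

```text
turn [-0.008  0.005 -0.01 ] shift [-0.0041  0.0118  0.2426] | t=4.00 tcp [0.6097 0.0754 0.1365] yaw 81.70 F [-1.7  0.2 -0.5] open 0.0655
```

View pics/w3.png

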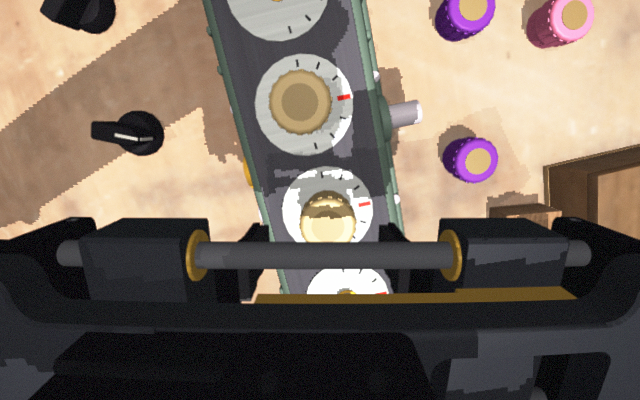

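The old knob (327,215) sits midway between the fingers (250..400). Descend.

Call:
drive_tool --moves '[[[0,0,0],[0,0,0.12],0.75],[[0,0,0],[0,0,0.24],0.75],[[0,0,0],[0,0,0.24],0.3],[[0,0,0],[0,0,0.24],0.3],[[0,0,0],[0,0,0.24],0.3]]' --squeeze 12

```text
time_s: 4.55
tcp_pos: [0.6128, 0.0777, 0.0928]
orientation: [[0.141, 0.99, 0.003], [0.99, -0.141, 0.0], [0.0, 0.003, -1.0]]
contact_force: [-0.1, -0.2, 0.1]
opening: 0.0487
```

Call:
drive_tool --moves '[[[0,0,0],[0,0,0],0.3],[[0,0,0],[0,0,0],0.3],[[0,0,0],[0,0,-0.1],0.3],[[0,0,0],[0,0,-0.2],0.3],[[0,0,0],[0,0,-0.3],0.3]]'

```text
time_s: 5.05
tcp_pos: [0.6114, 0.0775, 0.1515]
orientation: [[0.14, 0.99, -0.0], [0.99, -0.14, -0.0], [-0.0, -0.0, -1.0]]
contact_force: [1.1, -0.1, -0.3]
opening: 0.0395
```

```bash
python3 go.py .516 -.172 .15 82; python3 - <<'E'
from h import *
f=ctrl.grab_frame("wrist");crop(f,"w4.png",0,0,640,400,1)
E
```

```text
turn [-0.     0.    -0.002] shift [-1.3022 -0.2973  0.0074] | t=5.05 tcp [0.6114 0.0775 0.1515] yaw 81.94 F [ 1.1 -0.1 -0.3] open 0.0395
```

View pics/w4.png

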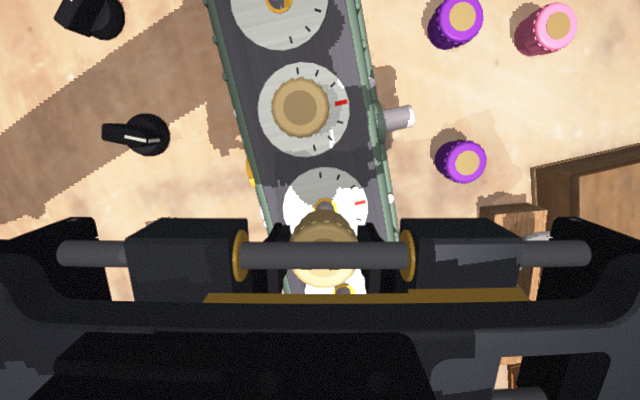

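Call:
drive_tool --moves '[[[0,0,0],[-0.25,-0.05,0],0.3],[[0,0,0],[-0.5,-0.1,0],0.3],[[0,0,0],[-0.75,-0.2,0],0.3],[[0,0,0],[-1,-0.29,0],0.3],[[0,0,0],[-1,-0.29,0],0.3]]'

```text
time_s: 5.6
tcp_pos: [0.5228, -0.1203, 0.1498]
orientation: [[0.15, 0.989, -0.003], [0.989, -0.15, -0.004], [-0.005, -0.002, -1.0]]
contact_force: [-0.3, -0.6, -0.7]
opening: 0.0391
```

```bash
python3 go.py .517 -.170 .15 82; python3 - <<'E'
from h import *
f=ctrl.grab_frame("wrist");crop(f,"w5.png",0,0,640,400,1)
f=ctrl.grab_frame("side");crop(f,"d5.png",240,200,400,320,5)
E
```

```text
turn [-0.005  0.009 -0.022] shift [-2.499e-01  8.600e-03  2.000e-04] | t=5.60 tcp [ 0.5228 -0.1203  0.1498] yaw 81.35 F [-0.3 -0.6 -0.7] open 0.0391
```

View pics/d5.png

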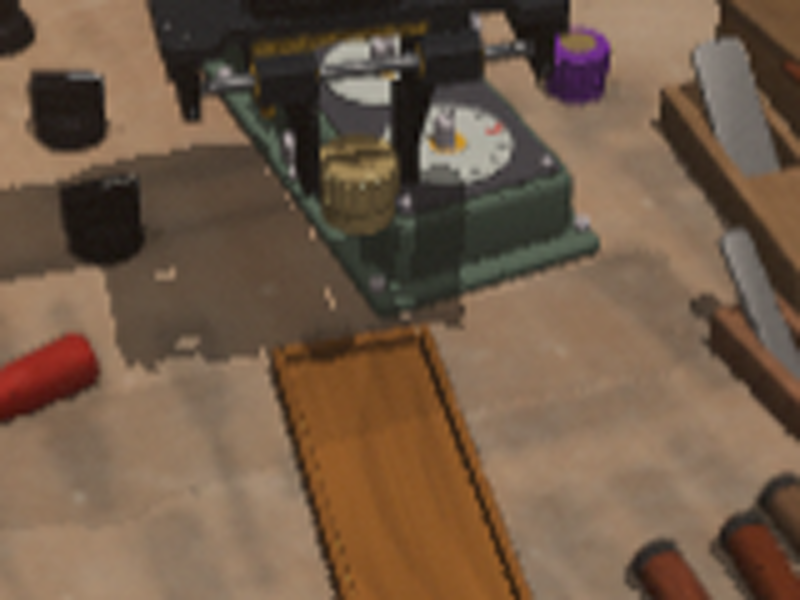

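Call:
drive_tool --moves '[[[0,0,-0.02],[-0.25,0.01,0.1],0.3],[[0,0,-0.02],[-0.25,0.01,0.3],0.3],[[0,0,-0.02],[-0.25,0.01,0.45],0.3],[[0,0,-0.02],[-0.25,0.01,0.52],0.3],[[0,0,-0.02],[-0.25,0.01,0.54],0.3]]'

```text
time_s: 6.2
tcp_pos: [0.521, -0.1597, 0.0414]
orientation: [[0.127, 0.992, -0.002], [0.992, -0.127, 0.002], [0.002, -0.002, -1.0]]
contact_force: [-0.3, 0.2, 0.3]
opening: 0.0395
```

```bash
python3 go.py .517 -.170 .034 82; python3 - <<'E'
from h import *
f=ctrl.grab_frame("side");crop(f,"d6.png",270,240,370,340,6)
E
```

```text
turn [-0.004 -0.004  0.024] shift [-0.0538 -0.0132  0.0369] | t=6.20 tcp [ 0.521  -0.1597  0.0414] yaw 82.73 F [-0.3  0.2  0.3] open 0.0395
```

View pics/d6.png

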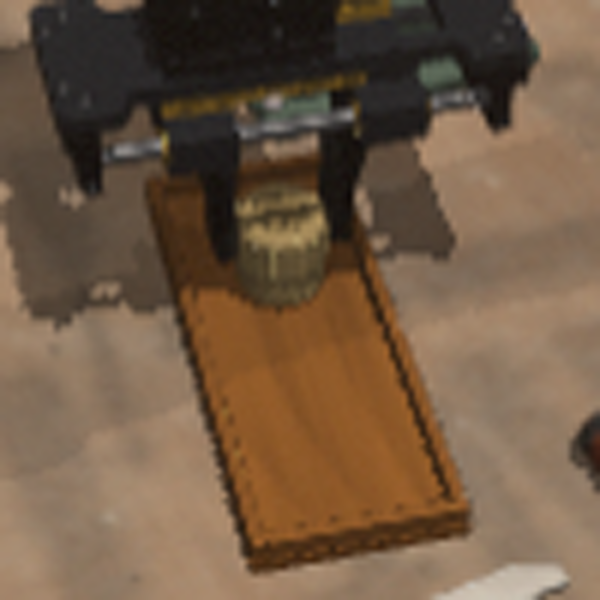

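Call:
drive_tool --moves '[[[0,0,0],[0,0,0],0.3]]'

```text
time_s: 6.35
tcp_pos: [0.5225, -0.1612, 0.0438]
orientation: [[0.128, 0.992, 0.002], [0.992, -0.128, -0.0], [0.0, 0.002, -1.0]]
contact_force: [-0.8, -0.2, 0.2]
opening: 0.0396
```

```bash
python3 go.py .517 -.170 .034 82
```

```text
turn [ 0.004 -0.     0.022] shift [-0.0473 -0.0217  0.0492] | t=6.35 tcp [ 0.5225 -0.1612  0.0438] yaw 82.65 F [-0.8 -0.2  0.2] open 0.0396
```

```bash
cat >> h.py <<'E'
def mean_state(n=4):
    P=[];Rs=[]
    for i in range(n):
        ctrl.grab_frame("side");s=ctrl.sense();P.append(s["tcp_pos"])
    return np.mean(P,0),np.array(P)
E
python3 - <<'E'
from h import *
m,P=mean_state(6);print(m,P.round(4))
E
```

```text
[ 0.52211192 -0.16219914  0.04391306] [[ 0.5226 -0.1616  0.0442]
 [ 0.5225 -0.1619  0.0442]
 [ 0.5223 -0.1622  0.0441]
 [ 0.522  -0.1624  0.0439]
 [ 0.5217 -0.1625  0.0437]
 [ 0.5215 -0.1625  0.0434]]
```

Call:
drive_tool --moves '[[[0,0,0],[0,-0.025,0.015],0.3],[[0,0,0],[0,-0.025,0.03],0.3],[[0,0,0],[0,-0.025,0.045],0.3]]'

```text
time_s: 6.95
tcp_pos: [0.5153, -0.1617, 0.0346]
orientation: [[0.13, 0.991, -0.002], [0.991, -0.13, -0.001], [-0.001, -0.002, -1.0]]
contact_force: [-7.3, 1.3, 19.2]
opening: 0.0396
```

```bash
python3 go.py .517 -.170 .034 82; python3 - <<'E'
from h import *
f=ctrl.grab_frame("side");crop(f,"d7.png",270,240,370,340,6)
f=ctrl.grab_frame("wrist");crop(f,"w7.png",0,0,640,400,1)
E
```

```text
turn [-0.004  0.003  0.017] shift [-0.0399  0.0138  0.0031] | t=6.95 tcp [ 0.5153 -0.1617  0.0346] yaw 82.52 F [-7.3  1.3 19.2] open 0.0396
```

View pics/d7.png

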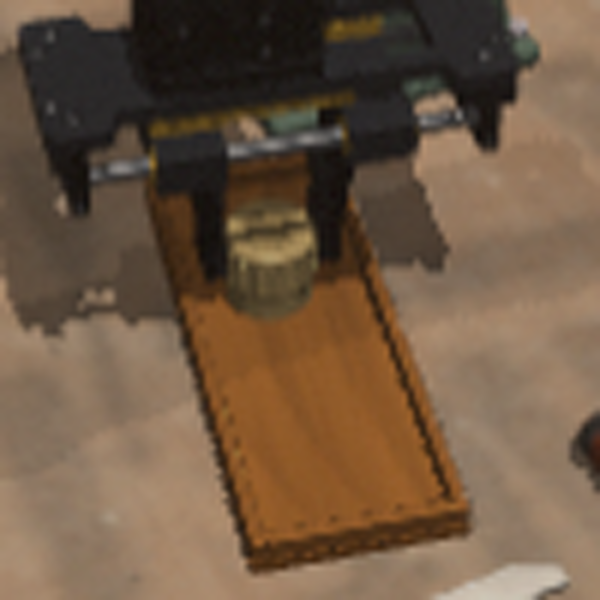

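View pics/w7.png

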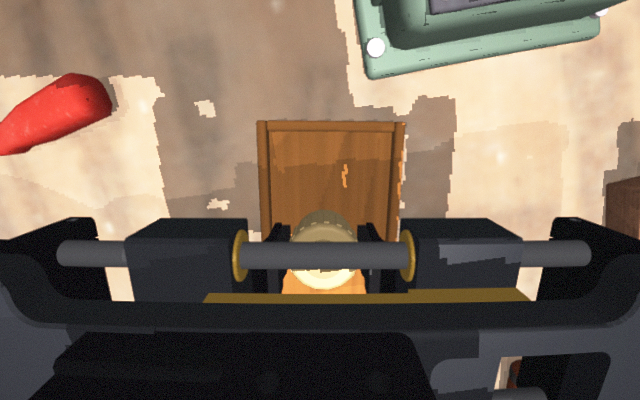

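```bash
python3 - <<'E'
from h import *
f=ctrl.grab_frame("wrist")
P=cast(f,[(257.5,122),(405.5,122),(267,222),(398,200)],.016)[:,:2];print(P)
s=ctrl.sense();d=np.array([.1411,.990]);c=P[:2].mean(0);print(s["tcp_pos"],s["contact_force"],"knob offset from tray axis", (s["tcp_pos"][:2]-c)@np.array([d[1],-d[0]]), "y from end",(c-s["tcp_pos"][:2])@d)
print(np.degrees(np.arctan2(*(P[2]-P[0])[::-1])),np.degrees(np.arctan2(*(P[3]-P[1])[::-1])), np.linalg.norm(P[1]-P[0]),c)
E
```

```text
[[ 0.48635902 -0.0884197 ]
 [ 0.57020632 -0.09930448]
 [ 0.48126063 -0.14831289]
 [ 0.56269215 -0.14471135]]
[ 0.51526029 -0.16176306  0.0344398 ] [-6.05477097  0.29439145 10.37462817] knob offset from tray axis -0.0033113304870531395 y from end 0.06905941833077614
-94.86555016193746 -99.39644750867237 0.08455086401920783 [ 0.52828267 -0.09386209]
```

Call:
drive_tool --moves '[[[0,0,0],[0,0,-0.015],0.3],[[0,0,0],[0,0,-0.015],0.7],[[0,0,0],[0,0,-0.015],0.7],[[0,0,0],[0,0,-0.015],0.7],[[0,0,0],[0,0,-0.1],0.7]]'

```text
time_s: 7.6
tcp_pos: [0.5141, -0.1611, 0.0521]
orientation: [[0.13, 0.992, -0.004], [0.992, -0.13, 0.002], [0.002, -0.004, -1.0]]
contact_force: [-0.6, 0.1, 0.0]
opening: 0.0589
```

Call:
drive_tool --moves '[[[0,0,0],[0,0,-0.2],0.75],[[0,0,0],[0,0,-0.45],0.75],[[0,0,0],[0.25,0,-0.55],0.75],[[0,0,0],[0.5,0.1,-0.55],0.75],[[0,0,0],[0.75,0.2,-0.55],0.75]]'

```text
time_s: 8.1
tcp_pos: [0.5711, -0.0272, 0.1664]
orientation: [[0.132, 0.991, 0.004], [0.991, -0.132, -0.002], [-0.002, 0.004, -1.0]]
contact_force: [1.3, 0.6, -1.1]
opening: 0.0652
```

```bash
python3 go.py .6058 .1579 .16 82; python3 - <<'E'
from h import *
f=ctrl.grab_frame("side");crop(f,"d8.png",270,240,370,340,6)
E
```

```text
turn [0.008 0.004 0.013] shift [0.9403 0.0493 0.0305] | t=8.10 tcp [ 0.5711 -0.0272  0.1664] yaw 82.40 F [ 1.3  0.6 -1.1] open 0.0652
```

View pics/d8.png

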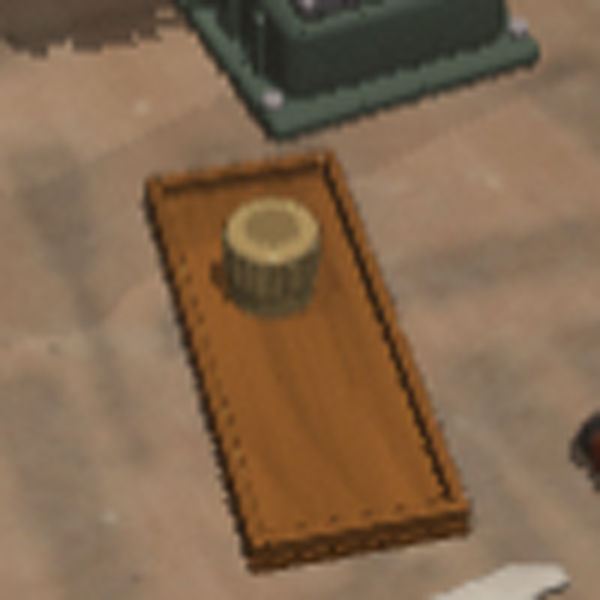

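Standing upright in the tray (knob at crop (272,255)). Next old knob.

Call:
drive_tool --moves '[[[0,0,0],[0.2,0.01,0],0.75],[[0,0,0],[0.45,0.03,0],0.75],[[0,0,0],[0.7,0.05,0.03],0.75],[[0,0,0],[0.94,0.05,0.03],0.75],[[0,0,0],[0.94,0.05,0.03],0.75]]'

```text
time_s: 8.65
tcp_pos: [0.602, 0.1684, 0.1592]
orientation: [[0.116, 0.993, 0.0], [0.993, -0.116, 0.007], [0.007, -0.001, -1.0]]
contact_force: [-1.1, 0.7, 0.3]
opening: 0.0652
```

```bash
python3 go.py .6058 .1579 .088 82; python3 - <<'E'
from h import *
f=ctrl.grab_frame("wrist");crop(f,"w9.png",0,0,640,400,1)
E
python3 go.py .6058 .1579 .088 82
```

```text
turn [-0.001 -0.014  0.044] shift [-0.0524  0.0252  0.3556] | t=8.65 tcp [0.602  0.1684 0.1592] yaw 83.31 F [-1.1  0.7  0.3] open 0.0652
turn [-0.    -0.007  0.036] shift [-0.0277  0.0184  0.3541] | t=8.70 tcp [0.6028 0.1636 0.1588] yaw 83.07 F [ 0.8 -0.2  0.7] open 0.0653
```

View pics/w9.png

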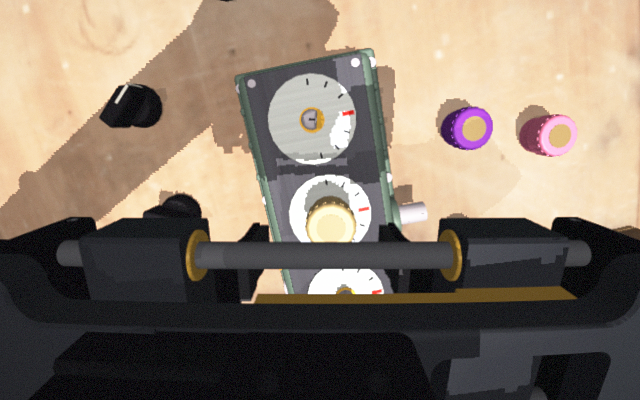

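Call:
drive_tool --moves '[[[0,0,0],[-0.02,0.02,0.1],0.75],[[0,0,0],[-0.02,0.02,0.22],0.75],[[0,0,0],[-0.02,0.02,0.34],0.75],[[0,0,0],[-0.02,0.02,0.34],0.75],[[0,0,0],[-0.02,0.02,0.34],0.75]]'

```text
time_s: 9.2
tcp_pos: [0.6079, 0.1517, 0.0903]
orientation: [[0.131, 0.991, -0.0], [0.991, -0.131, -0.0], [-0.0, -0.0, -1.0]]
contact_force: [0.4, -0.8, 0.7]
opening: 0.0653
```

Call:
drive_tool --moves '[[[0,0,0],[0,0,0],0.3],[[0,0,0],[0,0,0],0.3],[[0,0,0],[0,0,0],0.3],[[0,0,0],[0,0,0],0.3],[[0,0,0],[0,0,0],0.3]]'

```text
time_s: 9.7
tcp_pos: [0.6066, 0.1532, 0.0901]
orientation: [[0.129, 0.992, -0.002], [0.992, -0.129, -0.001], [-0.001, -0.002, -1.0]]
contact_force: [-4.3, -0.9, 6.2]
opening: 0.0396
```

Call:
drive_tool --moves '[[[0,0,0],[0,0,-0.1],0.3],[[0,0,0],[0,0,-0.2],0.3],[[0,0,0],[0,0,-0.3],0.3],[[0,0,0],[0,0,-0.35],0.3],[[0,0,0],[0,0,-0.35],0.3]]'

```text
time_s: 10.2
tcp_pos: [0.6085, 0.1533, 0.1609]
orientation: [[0.13, 0.992, 0.003], [0.992, -0.13, 0.0], [0.001, 0.003, -1.0]]
contact_force: [-0.5, 0.0, -0.6]
opening: 0.0397
```

```bash
python3 go.py .514 -.21 .16 82; python3 - <<'E'
from h import *
f=ctrl.grab_frame("wrist");crop(f,"w10.png",0,0,640,400,1)
E
python3 go.py .514 -.21 .16 82
```

```text
turn [ 0.005 -0.001  0.018] shift [-1.8625 -0.2327  0.0026] | t=10.20 tcp [0.6085 0.1533 0.1609] yaw 82.54 F [-0.5  0.  -0.6] open 0.0397
turn [0.002 0.    0.018] shift [-1.8601 -0.2296 -0.0019] | t=10.25 tcp [0.6078 0.1529 0.1596] yaw 82.54 F [ 0.5  0.5 -1.5] open 0.0401
```

View pics/w10.png

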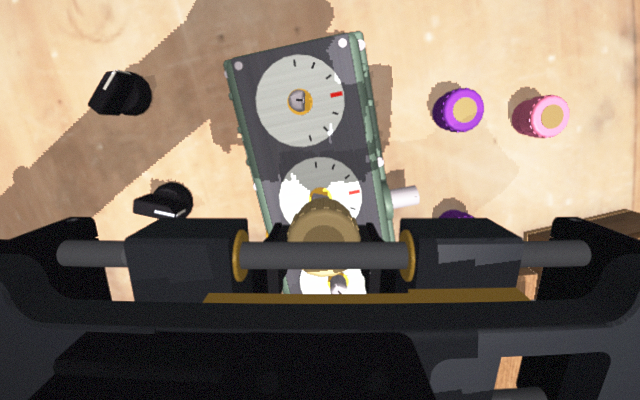

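Call:
drive_tool --moves '[[[0,0,0],[-0.2,-0.03,0],0.3],[[0,0,0],[-0.4,-0.06,0],0.3],[[0,0,0],[-0.6,-0.08,0],0.3],[[0,0,0],[-0.8,-0.1,0],0.3],[[0,0,0],[-1,-0.12,0],0.3]]'

```text
time_s: 10.75
tcp_pos: [0.5564, -0.044, 0.1581]
orientation: [[0.13, 0.992, -0.002], [0.992, -0.13, -0.0], [-0.0, -0.002, -1.0]]
contact_force: [0.5, -0.2, -0.7]
opening: 0.0393
```

Call:
drive_tool --moves '[[[0,0,0],[-0.2,-0.03,0],0.3],[[0,0,0],[-0.4,-0.06,0],0.3],[[0,0,0],[-0.6,-0.08,0],0.3],[[0,0,0],[-0.8,-0.1,0],0.3],[[0,0,0],[-0.9,-0.12,0],0.3]]'

```text
time_s: 11.25
tcp_pos: [0.5083, -0.2224, 0.1579]
orientation: [[0.135, 0.991, -0.002], [0.991, -0.135, -0.001], [-0.001, -0.002, -1.0]]
contact_force: [-0.2, -0.2, -0.1]
opening: 0.0398
```

Call:
drive_tool --moves '[[[0,0,0],[0,0,0],0.3],[[0,0,0],[0,0,0],0.3],[[0,0,0],[0,0,0],0.3]]'

```text
time_s: 11.55
tcp_pos: [0.5109, -0.2156, 0.1591]
orientation: [[0.127, 0.992, -0.0], [0.992, -0.127, 0.001], [0.001, -0.0, -1.0]]
contact_force: [-0.4, 0.1, -0.0]
opening: 0.0398
```

```bash
python3 go.py .511 -.2185 .034 82; python3 - <<'E'
from h import *
f=ctrl.grab_frame("wrist");crop(f,"w11.png",0,0,640,400,1)
E
python3 go.py .511 -.2185 .034 82
```

```text
turn [-0.001 -0.002  0.023] shift [-0.015   0.0025  0.6256] | t=11.55 tcp [ 0.5109 -0.2156  0.1591] yaw 82.69 F [-0.4  0.1 -0. ] open 0.0398
turn [-0.    -0.001  0.024] shift [-0.0152  0.0013  0.6267] | t=11.60 tcp [ 0.5111 -0.2155  0.1594] yaw 82.71 F [ 0.5  0.9 -0.2] open 0.0397
```

View pics/w11.png

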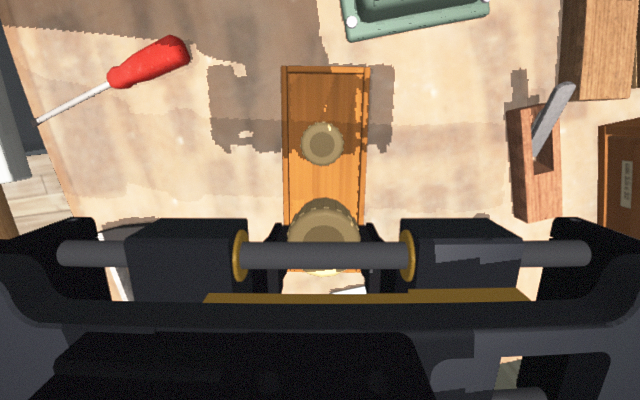

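Call:
drive_tool --moves '[[[0,0,0],[-0.01,0.01,0.2],0.3],[[0,0,0],[-0.01,0.01,0.4],0.3],[[0,0,0],[-0.01,0.01,0.55],0.3],[[0,0,0],[-0.01,0.01,0.59],0.3],[[0,0,0],[-0.01,0.01,0.59],0.3]]'

```text
time_s: 12.1
tcp_pos: [0.5122, -0.2183, 0.0409]
orientation: [[0.128, 0.992, -0.001], [0.992, -0.128, 0.002], [0.001, -0.002, -1.0]]
contact_force: [-0.6, 0.5, 0.2]
opening: 0.0394
```

Call:
drive_tool --moves '[[[0,0,0],[0,0,0.01],0.3],[[0,0,0],[0,0,0.02],0.3]]'

```text
time_s: 12.3
tcp_pos: [0.5139, -0.2201, 0.0394]
orientation: [[0.129, 0.992, 0.003], [0.992, -0.129, -0.002], [-0.001, 0.003, -1.0]]
contact_force: [0.8, 0.0, -0.2]
opening: 0.0397
```

```bash
python3 go.py .511 -.2185 .034 82; python3 - <<'E'
from h import *
f=ctrl.grab_frame("wrist");crop(f,"w12.png",0,0,640,400,1)
f=ctrl.grab_frame("side");crop(f,"d12.png",270,240,370,340,6)
E
python3 go.py .511 -.2185 .034 82
```

```text
turn [0.006 0.003 0.019] shift [ 0.0063 -0.0158  0.0268] | t=12.30 tcp [ 0.5139 -0.2201  0.0394] yaw 82.56 F [ 0.8  0.  -0.2] open 0.0397
turn [0.003 0.002 0.018] shift [ 0.0073 -0.0116  0.0233] | t=12.40 tcp [ 0.5131 -0.2202  0.0387] yaw 82.54 F [ 0.3  0.4 -0.7] open 0.0394
```

View pics/d12.png

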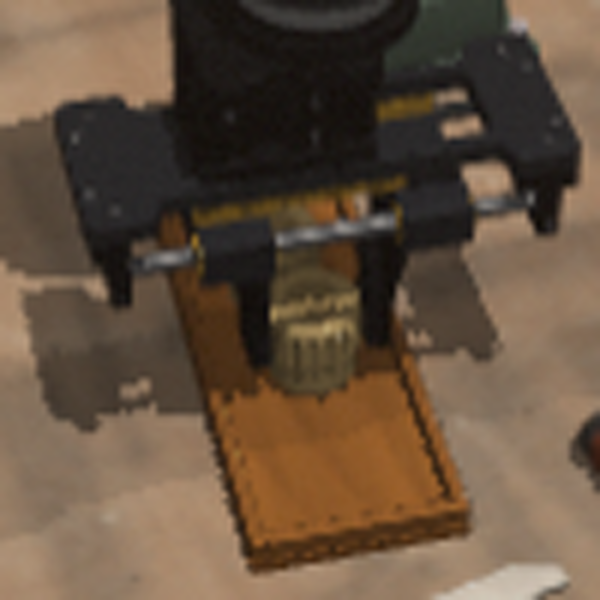

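Call:
drive_tool --moves '[[[0,0,0],[0,0,0.01],0.3],[[0,0,0],[0,0,0.02],0.3],[[0,0,0],[0,0,0.03],0.3]]'

```text
time_s: 12.7
tcp_pos: [0.5128, -0.2203, 0.0334]
orientation: [[0.13, 0.992, -0.0], [0.992, -0.13, -0.002], [-0.002, -0.0, -1.0]]
contact_force: [-6.1, 1.5, 19.5]
opening: 0.0389
```

Call:
drive_tool --moves '[[[0,0,0],[0,0,0],0.7],[[0,0,0],[0,0,0],0.7],[[0,0,0],[0,0,0],0.7],[[0,0,0],[0,0,0],0.7],[[0,0,0],[0,0,-0.1],0.7]]'

```text
time_s: 13.2
tcp_pos: [0.5102, -0.2192, 0.0494]
orientation: [[0.13, 0.992, -0.004], [0.992, -0.13, 0.003], [0.002, -0.005, -1.0]]
contact_force: [0.6, -0.1, 0.5]
opening: 0.0601
```

Call:
drive_tool --moves '[[[0,0,0],[0,0,-0.25],0.75],[[0,0,0],[0,0,-0.45],0.75],[[0,0,0],[0.1,0,-0.6],0.75],[[0,0,0],[0.3,0,-0.8],0.75],[[0,0,0],[0.5,0.1,-1],0.75]]'

```text
time_s: 13.7
tcp_pos: [0.5378, -0.1329, 0.242]
orientation: [[0.132, 0.991, -0.001], [0.991, -0.132, -0.002], [-0.002, -0.001, -1.0]]
contact_force: [1.4, 0.6, -0.2]
opening: 0.0647
```

```bash
python3 go.py .46 .1 .28 4; python3 - <<'E'
from h import *
f=ctrl.grab_frame("side");crop(f,"d13.png",270,240,370,340,6)
E
python3 go.py .46 .1 .28 4
```

```text
turn [1.000e-03 4.000e-03 2.614e+00] shift [ 1.1025 -0.5394 -0.1915] | t=13.70 tcp [ 0.5378 -0.1329  0.242 ] yaw 82.43 F [ 1.4  0.6 -0.2] open 0.0647
turn [ 0.015 -0.017  2.631] shift [ 1.0658 -0.5551 -0.1626] | t=13.75 tcp [ 0.5443 -0.1252  0.2483] yaw 82.94 F [3.8 4.8 4.4] open 0.0654
```

View pics/d13.png

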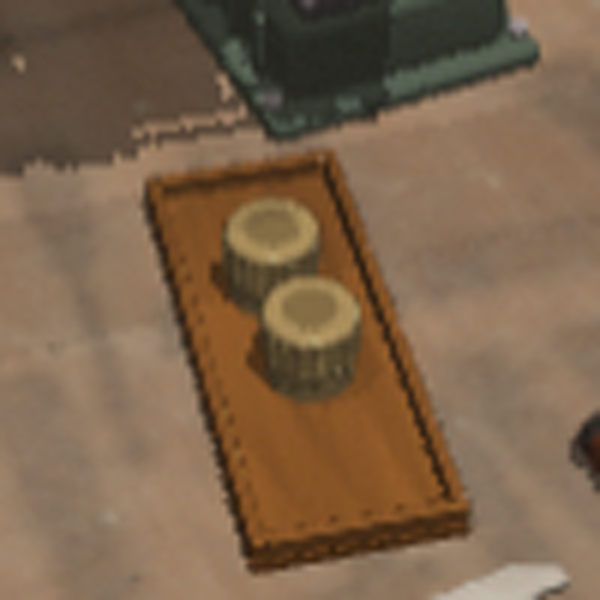

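Call:
drive_tool --moves '[[[0,0,1],[0.25,-0.1,-0.15],0.75],[[0,0,1],[0.5,-0.2,-0.15],0.75],[[0,0,1],[0.75,-0.3,-0.15],0.75],[[0,0,1],[0.9,-0.3,-0.15],0.75],[[0,0,1],[1,-0.3,-0.15],0.75]]'

```text
time_s: 14.25
tcp_pos: [0.5042, 0.0782, 0.2711]
orientation: [[0.604, 0.797, 0.001], [0.797, -0.604, -0.001], [0.0, 0.002, -1.0]]
contact_force: [-1.2, 0.9, -0.1]
opening: 0.0651
```

Call:
drive_tool --moves '[[[0,0,1],[0,0,0],0.75],[[0,0,1],[0,0,0],0.75],[[0,0,1],[0,0,0],0.75],[[0,0,1],[0,0,0],0.75],[[0,0,1],[0,0,0],0.75]]'

```text
time_s: 14.75
tcp_pos: [0.5053, 0.0725, 0.2703]
orientation: [[0.924, 0.384, -0.0], [0.384, -0.924, -0.0], [-0.0, 0.0, -1.0]]
contact_force: [-0.3, 0.0, -0.6]
opening: 0.0651
```

```bash
python3 go.py .5 .116 .27 4
```

```text
turn [0.    0.001 0.618] shift [ 0.059  -0.2108  0.0015] | t=14.75 tcp [0.5053 0.0725 0.2703] yaw 22.55 F [-0.3  0.  -0.6] open 0.0651
```

Call:
drive_tool --moves '[[[0,0,0.62],[0.06,-0.21,0],0.75],[[0,0,0.62],[0.06,-0.21,0],0.75],[[0,0,0.62],[0.06,-0.21,0],0.75],[[0,0,0.62],[0.06,-0.21,0],0.75],[[0,0,0.62],[0.06,-0.21,0],0.75]]'

```text
time_s: 15.25
tcp_pos: [0.5004, 0.1157, 0.2704]
orientation: [[0.997, 0.071, -0.0], [0.071, -0.997, -0.0], [-0.0, 0.0, -1.0]]
contact_force: [-0.6, -0.1, 0.1]
opening: 0.0654
```

```bash
python3 - <<'E'
from h import *
import pickle
f=ctrl.grab_frame("wrist");f=ctrl.grab_frame("wrist");pickle.dump(f,open("w14.pkl","wb"))
crop(f,"w14.png",0,0,640,400,1)
for i,(x,y) in enumerate([(.5998,.2417),(.6058,.1579),(.6117,.0741),(.6176,-.0098)]):
    u=proj(f,[x,y,.08])[0];print(u)
E
python3 go.py .5 .116 .27 4
```

```text
[218.34695226  88.63200033]
[292.683141    87.86571866]
[367.63078197  87.98038552]
[441.68041021  88.88905776]
turn [ 0.  0. -0.] shift [-0.002  -0.0022  0.0025] | t=15.35 tcp [0.5004 0.1156 0.2705] yaw 3.99 F [-0.5 -1.2  0.1] open 0.0651
```

View pics/w14.png

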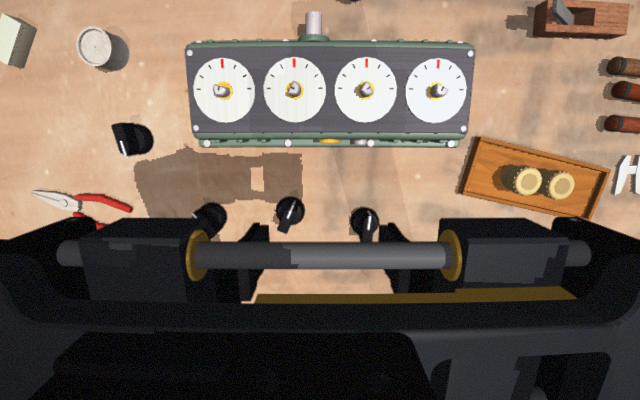

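```bash
python3 - <<'E'
from dials import *
np.set_printoptions(precision=4,suppress=True)
f=pickle.load(open("w14.pkl","rb"));im=f["pixels"]
hsv=cv2.cvtColor(im,cv2.COLOR_RGB2HSV)
m=((hsv[:,:,1]<45)&(hsv[:,:,2]>170)).astype(np.uint8)*255
m[130:]=0;m[:,:190]=0;m[:,470:]=0
cs,_=cv2.findContours(m,cv2.RETR_EXTERNAL,cv2.CHAIN_APPROX_NONE)
tiles=[]
for c in sorted(cs,key=lambda c:-cv2.boundingRect(c)[0]):
    if cv2.contourArea(c)<800: continue
    P=cast(f,cv2.convexHull(c).reshape(-1,2),.062);q=circ(P)
    u=proj(f,[q[0][0],q[0][1],.062])[0];u2=proj(f,[q[0][0],q[0][1],.080])[0];print(q,u,u2)
    x,y=int(u2[0])-16,int(u2[1])-16
    tiles.append(cv2.resize(np.ascontiguousarray(im[y:y+32,x:x+32,::-1]),(380,380),interpolation=cv2.INTER_CUBIC))
t=np.vstack([np.hstack(tiles[:2][::-1]),np.hstack(tiles[2:][::-1])])
cv2.imwrite("pics/sp14.png",cv2.resize(t,(600,600)))
E
```

```text
(array([ 0.6176, -0.0099,  0.0369]), np.float64(0.00013129972617126817)) [435.8155  90.7557] [441.7966  88.8726]
(array([0.6117, 0.074 , 0.0368]), np.float64(0.00013739195894372017)) [365.4421  89.9564] [367.7255  87.97  ]
(array([0.6059, 0.1579, 0.0368]), np.float64(0.0001712416011107972)) [294.2136  89.7885] [292.6553  87.7872]
(array([0.6   , 0.2418, 0.0368]), np.float64(0.00013971572142191404)) [223.5915  90.4017] [218.2879  88.4827]
```

View pics/sp14.png

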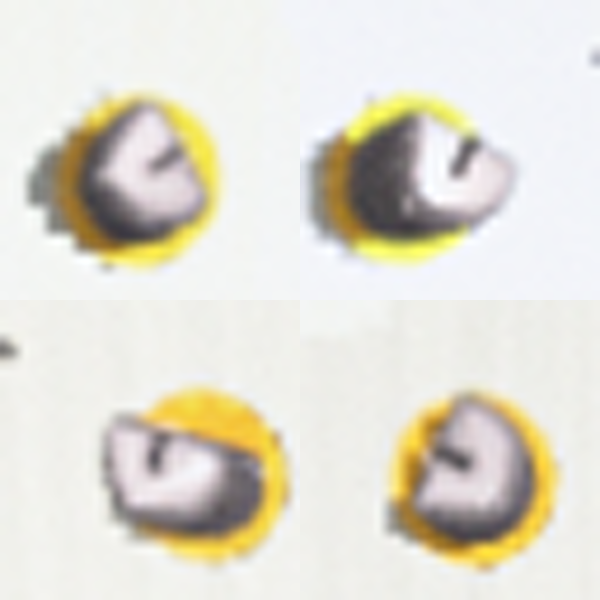

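Call:
drive_tool --moves '[[[0,0,0],[0.2,-0.4,0.25],0.75],[[0,0,0],[0.2,-0.4,0.45],0.75],[[0,0,0],[0.2,-0.4,0.55],0.75],[[0,0,0],[0.2,-0.4,0.55],0.75],[[0,0,0],[0.2,-0.4,0.55],0.75]]'

```text
time_s: 15.85
tcp_pos: [0.5344, 0.1984, 0.1604]
orientation: [[0.998, 0.07, -0.002], [0.07, -0.998, 0.0], [-0.002, -0.0, -1.0]]
contact_force: [0.5, -0.1, -0.1]
opening: 0.0652
```

```bash
cat > sp.py <<'E'
from dials import *
import sys
S={1:(.6000,.2418),2:(.6059,.1579),3:(.6117,.0740),4:(.6176,-.0099)}
f=ctrl.grab_frame("wrist");f=ctrl.grab_frame("wrist")
# rectify the z=.08 plane round each spindle: 0.1 mm... per pixel, up = gearbox x
y=np.radians(4.05);gx=np.array([np.cos(y),np.sin(y)]);gy=np.array([-gx[1],gx[0]])
out=[]
for i in map(int,sys.argv[2:]):
    c=np.array(S[i]);k=.016
    W=[[*(c+k*gx+k*gy),.08],[*(c+k*gx-k*gy),.08],[*(c-k*gx-k*gy),.08],[*(c-k*gx+k*gy),.08]]
    H=cv2.getPerspectiveTransform(proj(f,W).astype(np.float32),np.float32([[0,0],[400,0],[400,400],[0,400]]))
    t=cv2.warpPerspective(np.ascontiguousarray(f["pixels"][:,:,::-1]),H,(400,400),flags=cv2.INTER_CUBIC)
    out.append(t)
cv2.imwrite("pics/"+sys.argv[1],np.hstack(out))
E
python3 sp.py sp1.png 1 2;python3 go.py .54 .03 .16 4
```

```text
turn [ 0.    -0.006 -0.004] shift [-0.0372  0.8393  0.0134] | t=15.95 tcp [0.5361 0.198  0.1627] yaw 3.88 F [0.2 0.2 0.3] open 0.0649
```

View pics/sp1.png

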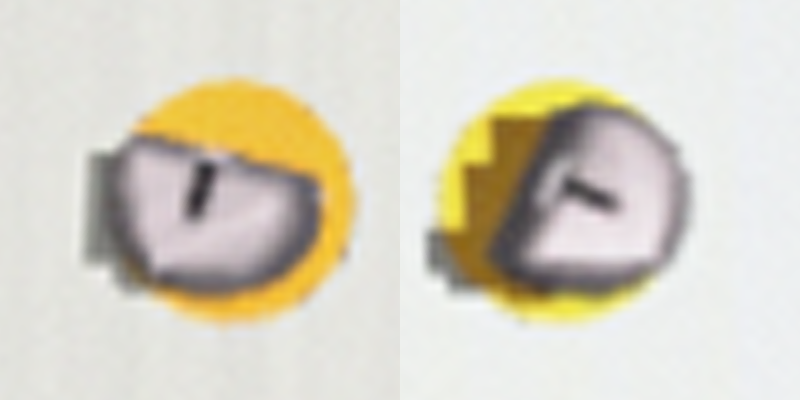

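Call:
drive_tool --moves '[[[0,0,0],[0,0.2,0],0.75],[[0,0,0],[0,0.45,0],0.75],[[0,0,0],[0,0.7,0],0.75],[[0,0,0],[0,0.84,0],0.75],[[0,0,0],[0,0.84,0],0.75]]'

```text
time_s: 16.45
tcp_pos: [0.5481, 0.0229, 0.1627]
orientation: [[0.998, 0.057, 0.004], [0.057, -0.998, -0.005], [0.003, 0.005, -1.0]]
contact_force: [-0.5, -0.3, 0.1]
opening: 0.0648
```

```bash
python3 sp.py sp2.png 3 4;python3 go.py .43 .05 .25 4
```

```text
turn [ 0.003 -0.006 -0.009] shift [-0.5774 -0.1408 -0.4386] | t=16.55 tcp [0.5474 0.0293 0.1627] yaw 3.73 F [ 0.5  0.9 -0.5] open 0.0652
```

View pics/sp2.png

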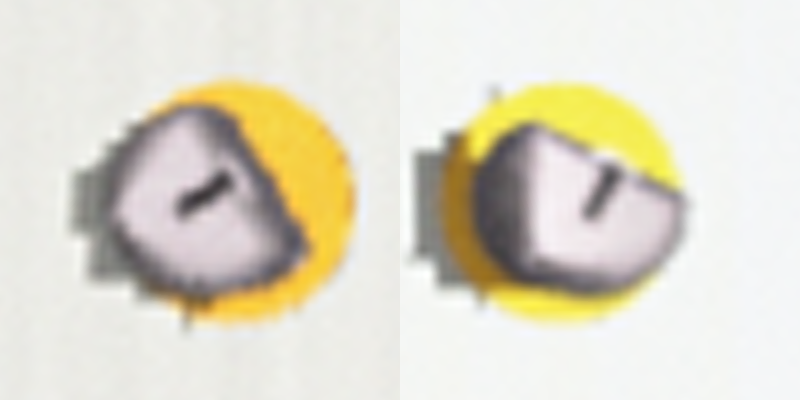

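Call:
drive_tool --moves '[[[0,0,0],[-0.1,-0.1,-0.2],0.75],[[0,0,0],[-0.3,-0.2,-0.4],0.75],[[0,0,0],[-0.5,-0.35,-0.44],0.75],[[0,0,0],[-0.58,-0.4,-0.44],0.75],[[0,0,0],[-0.58,-0.4,-0.44],0.75]]'

```text
time_s: 17.05
tcp_pos: [0.423, 0.1076, 0.2504]
orientation: [[0.997, 0.076, 0.006], [0.076, -0.997, -0.012], [0.005, 0.013, -1.0]]
contact_force: [0.2, -0.9, 0.2]
opening: 0.0655
```

```bash
python3 - <<'E'
from h import *
import pickle
f=ctrl.grab_frame("wrist");f=ctrl.grab_frame("wrist");pickle.dump(f,open("w15.pkl","wb"))
crop(f,"w15.png",0,0,640,400,1)
E
python3 go.py .43 .05 .25 4
```

```text
turn [ 0.013 -0.006  0.004] shift [ 0.0052  0.2716 -0.0006] | t=17.15 tcp [0.4251 0.1041 0.2495] yaw 4.12 F [ 0.9 -0.1 -1. ] open 0.0651
```

View pics/w15.png

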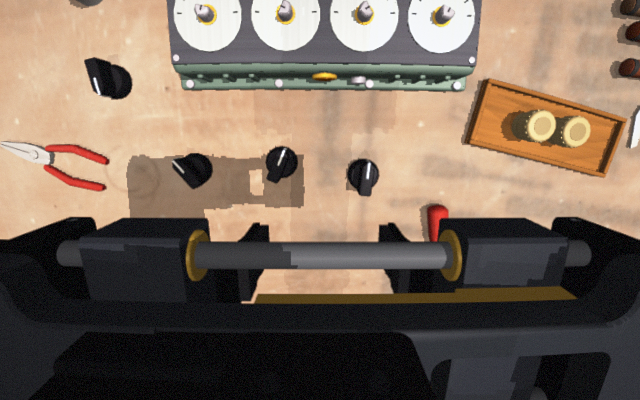

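```bash
cat > kn.py <<'E'
from dials import *
def tiles(f,cs,z,name,k=.035,n=380,cols=2):
    out=[]
    for c in cs:
        x,y=c
        W=[[x+k,y+k,z],[x+k,y-k,z],[x-k,y-k,z],[x-k,y+k,z]]
        H=cv2.getPerspectiveTransform(proj(f,W).astype(np.float32),np.float32([[0,0],[n,0],[n,n],[0,n]]))
        t=cv2.warpPerspective(np.ascontiguousarray(f["pixels"][:,:,::-1]),H,(n,n),flags=cv2.INTER_CUBIC)
        cv2.line(t,(n//2-4,n//2),(n//2+4,n//2),(0,255,255),1);cv2.line(t,(n//2,n//2-4),(n//2,n//2+4),(0,255,255),1)
        out.append(t)
    rows=[np.hstack(out[i:i+cols]) for i in range(0,len(out),cols)]
    cv2.imwrite("pics/"+name,np.vstack(rows)[:600] if False else np.vstack(rows))
E
python3 - <<'E'
from kn import *
f=pickle.load(open("w15.pkl","rb"))
C=cast(f,[(110,80),(192,168),(282,163),(363,176)],.042)[:,:2].round(3);print(C)
tiles(f,C,.042,"k15.png",n=290)
E
```

```text
[[0.529 0.368]
 [0.429 0.269]
 [0.443 0.157]
 [0.434 0.054]]
```

View pics/k15.png

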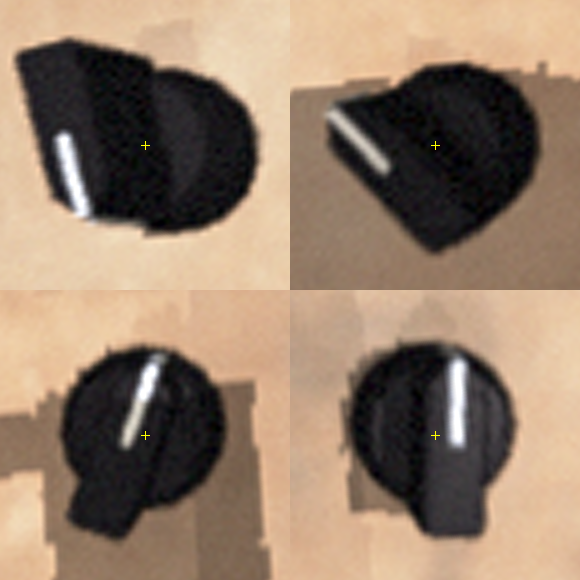

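```bash
python3 go.py .4313 .0487 .10 0
```

```text
turn [ 0.013 -0.007  0.137] shift [0.0087 0.2734 0.7494] | t=17.15 tcp [0.4251 0.1041 0.2495] yaw 4.12 F [ 0.9 -0.1 -1. ] open 0.0651
```

Call:
drive_tool --moves '[[[0.01,0,0.14],[0.01,0.2,0.2],0.5],[[0.01,0,0.14],[0.01,0.27,0.4],0.5],[[0.01,0,0.14],[0.01,0.27,0.6],0.5],[[0.01,0,0.14],[0.01,0.27,0.7],0.5],[[0.01,0,0.14],[0.01,0.27,0.75],0.5]]'

```text
time_s: 17.65
tcp_pos: [0.4296, 0.0499, 0.0963]
orientation: [[1.0, -0.004, -0.004], [-0.004, -1.0, 0.011], [-0.004, -0.011, -1.0]]
contact_force: [0.1, 0.3, 0.1]
opening: 0.0441
```

Call:
drive_tool --moves '[[[0,0,0],[0,0,0],0.5],[[0,0,0],[0,0,0],0.5],[[0,0,0],[0,0,0],0.5]]'

```text
time_s: 17.95
tcp_pos: [0.4317, 0.0494, 0.0993]
orientation: [[1.0, -0.004, 0.001], [-0.004, -1.0, 0.006], [0.001, -0.006, -1.0]]
contact_force: [0.2, -0.0, -0.0]
opening: 0.0436
```

```bash
python3 go.py .4313 .0487 .034 0;  python3 - <<'E'
from h import *
f=ctrl.grab_frame("wrist");crop(f,"w16.png",0,0,640,400,1)
print(proj(f,[[.4313,.0487,.042],[.4513,.0487,.042]]))
E
python3 go.py .4313 .0487 .034 0;
```

```text
turn [-0.012 -0.002 -0.008] shift [-0.0022  0.0056  0.3265] | t=17.95 tcp [0.4317 0.0494 0.0993] yaw -0.24 F [ 0.2 -0.  -0. ] open 0.0436
[[325.37890111 216.31694173]
 [325.32665473 190.42907778]]
turn [-0.01  -0.002 -0.008] shift [-0.0023  0.0043  0.3268] | t=18.00 tcp [0.4317 0.0492 0.0994] yaw -0.25 F [-0.1  0.4 -0.1] open 0.0434
```

View pics/w16.png

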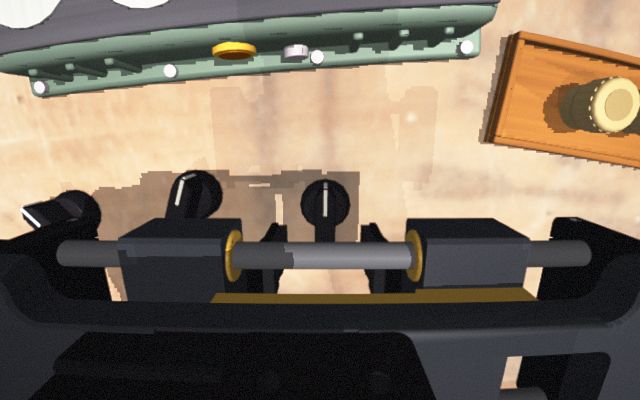

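Alignment matches: pointer line at column 325, rows 184–216, centre predicted (325,216). Descend and grip.

Call:
drive_tool --moves '[[[-0.01,0,0],[0,0,0.12],0.5],[[-0.01,0,0],[0,0,0.24],0.5],[[-0.01,0,0],[0,0,0.325],0.5],[[-0.01,0,0],[0,0,0.325],0.5],[[-0.01,0,0],[0,0,0.325],0.5]]' --squeeze 25

```text
time_s: 18.5
tcp_pos: [0.4313, 0.0496, 0.0343]
orientation: [[1.0, -0.004, 0.001], [-0.004, -1.0, -0.0], [0.001, 0.0, -1.0]]
contact_force: [0.2, -0.2, 0.4]
opening: 0.0437
```

Call:
drive_tool --moves '[[[0,0,0],[0,0,0],0.05],[[0,0,0],[0,0,0],0.05],[[0,0,0],[0,0,0],0.05],[[0,0,0],[0,0,0],0.05],[[0,0,0],[0,0,0],0.05]]'

```text
time_s: 19.0
tcp_pos: [0.431, 0.0491, 0.0339]
orientation: [[1.0, -0.005, 0.0], [-0.005, -1.0, -0.001], [0.0, 0.001, -1.0]]
contact_force: [-0.3, 0.3, 2.4]
opening: 0.0156
```

Call:
drive_tool --moves '[[[0,0,0],[0,0,-0.15],0.05],[[0,0,0],[0,0,-0.3],0.05],[[0,0,0],[0,0,-0.45],0.05],[[0,0,0],[0,0,-0.6],0.05],[[0,0,0],[0,0,-0.6],0.05]]'

```text
time_s: 19.5
tcp_pos: [0.4337, 0.0491, 0.157]
orientation: [[1.0, -0.005, 0.007], [-0.005, -1.0, -0.006], [0.007, 0.006, -1.0]]
contact_force: [0.1, -0.2, 0.4]
opening: 0.016
```

```bash
python3 go.py .6176 -.0099 .15 -24; python3 - <<'E'
from h import *
f=ctrl.grab_frame("wrist");crop(f,"w17.png",0,0,640,400,1)
E
```

```text
turn [ 0.008 -0.016  0.79 ] shift [0.9209 0.2898 0.0433] | t=19.50 tcp [0.4337 0.0491 0.157 ] yaw -0.30 F [ 0.1 -0.2  0.4] open 0.0160
```

View pics/w17.png

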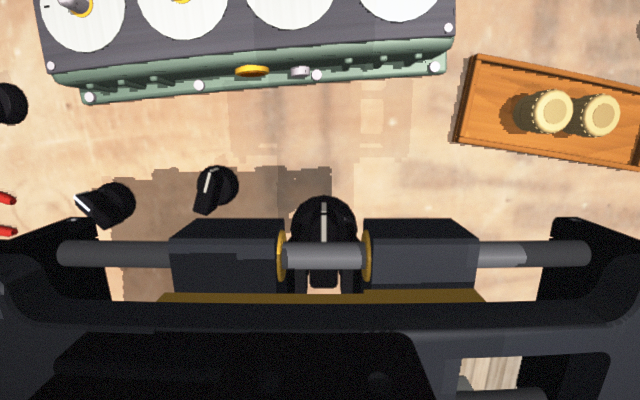

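```bash
python3 - <<'E'
from h import *
f=ctrl.grab_frame("wrist");s=ctrl.sense()
for p in [(.020,0,-.008),(.022,0,-.008),(.022,0,.014),(.022,0,.034),(.022,.0,.02),(0,.022,.034)]:
    print(p,proj(f,s["tcp_pos"]+s["orientation"]@np.array(p))[0])
crop(f,"w17b.png",280,180,370,290,6)
E
```

```text
(0.02, 0, -0.008) [324.18817163 217.85843135]
(0.022, 0, -0.008) [324.19141108 214.2080008 ]
(0.022, 0, 0.014) [323.99114702 203.51467524]
(0.022, 0, 0.034) [323.84766449 195.85563085]
(0.022, 0.0, 0.02) [323.94482907 201.042024  ]
(0, 0.022, 0.034) [356.02593631 227.19003773]
```

View pics/w17b.png

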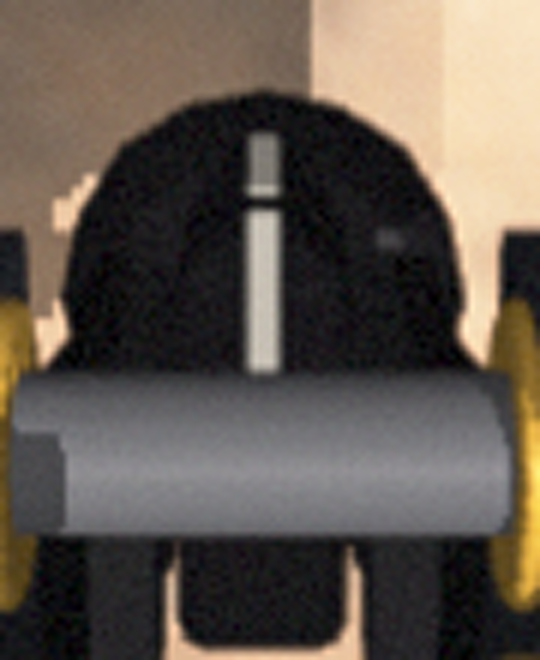

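Call:
drive_tool --moves '[[[0,0,0.28],[0.23,0.07,0],0.05],[[0,0,0.5],[0.46,0.14,0],0.05],[[0,0,0.79],[0.7,0.21,0],0.05],[[0,0,0.79],[0.92,0.29,0.04],0.05],[[0,0,0.79],[0.92,0.29,0.04],0.05]]'

```text
time_s: 20.1
tcp_pos: [0.6154, -0.0099, 0.1409]
orientation: [[0.913, -0.408, -0.006], [-0.408, -0.913, 0.002], [-0.006, 0.001, -1.0]]
contact_force: [0.8, 0.3, 1.2]
opening: 0.016
```

Call:
drive_tool --moves '[[[0,0,0],[0,0,0],0.05],[[0,0,0],[0,0,0],0.05],[[0,0,0],[0,0,0],0.05],[[0,0,0],[0,0,0],0.05]]'

```text
time_s: 20.5
tcp_pos: [0.6135, -0.0086, 0.1454]
orientation: [[0.915, -0.405, -0.001], [-0.405, -0.915, -0.001], [-0.001, 0.001, -1.0]]
contact_force: [0.5, -0.1, 0.1]
opening: 0.0158
```

```bash
python3 go.py .6176 -.0099 .118 -24; python3 - <<'E'
from h import *
f=ctrl.grab_frame("wrist");crop(f,"w18.png",0,0,640,400,1)
E
python3 go.py .6176 -.0099 .118 -24
```

```text
turn [0.002 0.001 0.005] shift [ 0.0216 -0.0026  0.1368] | t=20.50 tcp [ 0.6135 -0.0086  0.1454] yaw -23.86 F [ 0.5 -0.1  0.1] open 0.0158
turn [ 0.002 -0.001  0.004] shift [ 0.0195 -0.004   0.139 ] | t=20.55 tcp [ 0.6137 -0.009   0.1458] yaw -23.89 F [ 0.2 -0.5  0.3] open 0.0158
```

View pics/w18.png

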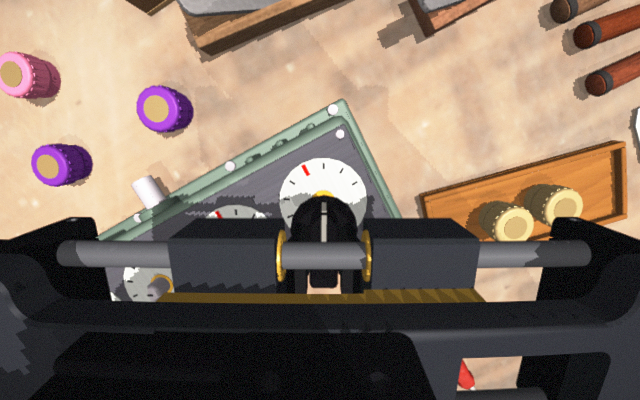

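Call:
drive_tool --moves '[[[0,0,0],[0.02,-0.005,0.05],0.05],[[0,0,0],[0.02,-0.005,0.1],0.05],[[0,0,0],[0.02,-0.005,0.13],0.05],[[0,0,0],[0.02,-0.005,0.13],0.05],[[0,0,0],[0.02,-0.005,0.13],0.05]]'

```text
time_s: 21.05
tcp_pos: [0.6184, -0.0102, 0.1193]
orientation: [[0.914, -0.406, -0.001], [-0.406, -0.914, -0.0], [-0.001, 0.0, -1.0]]
contact_force: [1.1, 0.2, -0.3]
opening: 0.0157
```

```bash
python3 - <<'E'
from dials import *
for i in range(3): f=ctrl.grab_frame("wrist")
im=f["pixels"];hsv=cv2.cvtColor(im,cv2.COLOR_RGB2HSV)
m=((hsv[:,:,1]<45)&(hsv[:,:,2]>170)).astype(np.uint8)*255
m[225:]=0
u=proj(f,[.6176,-.0099,.062])[0];print(u)
m[:,:int(u[0])-60]=0;m[:,int(u[0])+60:]=0;m[:150]=0
cs,_=cv2.findContours(m,cv2.RETR_EXTERNAL,cv2.CHAIN_APPROX_NONE)
c=max(cs,key=cv2.contourArea).reshape(-1,2);c=cv2.convexHull(c).reshape(-1,2);c=c[c[:,1]<u[1]-5]
P=cast(f,c,.062);print(len(c),circ(P,.037))
crop(f,"w19.png",240,140,400,260,5)
g=ctrl.grab_frame("side");crop(g,"d19.png",260,170,360,260,6)
E
python3 go.py .6176 -.0099 .1 -24
```

```text
[324.15115384 216.83284808]
24 (array([ 0.6173051 , -0.00970441]), np.float64(0.0010426503706606547))
turn [-0.    -0.001  0.002] shift [-0.0062  0.0015  0.0998] | t=21.25 tcp [ 0.6188 -0.0101  0.12  ] yaw -23.95 F [ 0.3 -0.1 -0.9] open 0.0158
```

View pics/w19.png

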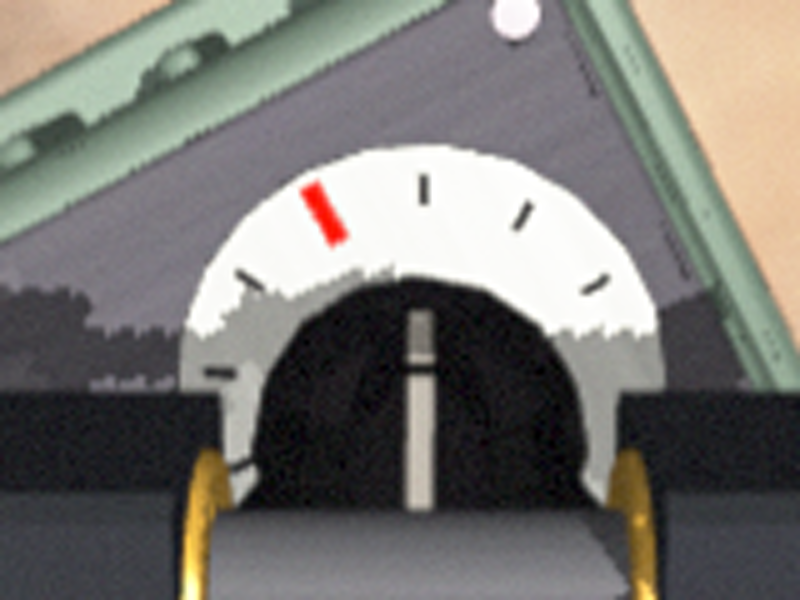

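View pics/d19.png

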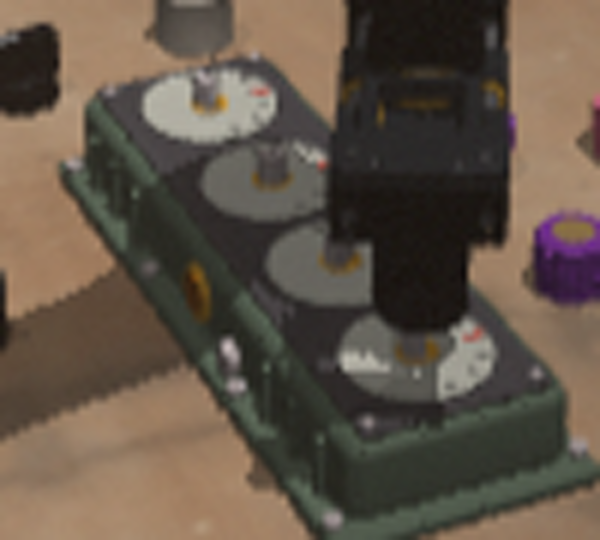

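Call:
drive_tool --moves '[[[0,0,0],[-0.006,0,0.01],0.05],[[0,0,0],[-0.006,0,0.02],0.05],[[0,0,0],[-0.006,0,0.03],0.05],[[0,0,0],[-0.006,0,0.04],0.05],[[0,0,0],[-0.006,0,0.05],0.05]]'

```text
time_s: 21.75
tcp_pos: [0.6175, -0.0097, 0.1093]
orientation: [[0.914, -0.406, -0.0], [-0.406, -0.914, -0.0], [-0.0, 0.0, -1.0]]
contact_force: [0.6, -0.0, 0.2]
opening: 0.0157
```

```bash
python3 go.py .6176 -.0099 .096 -24
```

```text
turn [0.    0.    0.001] shift [0.0009 0.0006 0.0667] | t=21.75 tcp [ 0.6175 -0.0097  0.1093] yaw -23.96 F [ 0.6 -0.   0.2] open 0.0157
```

Call:
drive_tool --moves '[[[0,0,0],[0,0,0.015],0.05],[[0,0,0],[0,0,0.03],0.05],[[0,0,0],[0,0,0.045],0.05],[[0,0,0],[0,0,0.06],0.05],[[0,0,0],[0,0,0.065],0.05]]'

```text
time_s: 22.25
tcp_pos: [0.6173, -0.0097, 0.0961]
orientation: [[0.914, -0.406, -0.001], [-0.406, -0.914, -0.0], [-0.001, 0.0, -1.0]]
contact_force: [-0.7, 0.1, 0.0]
opening: 0.016
```

```bash
python3 go.py .6176 -.0099 .096 4
```

```text
turn [ 0.     0.002 -0.932] shift [0.0018 0.0001 0.0004] | t=22.25 tcp [ 0.6173 -0.0097  0.0961] yaw -23.96 F [-0.7  0.1  0. ] open 0.0160
```

Call:
drive_tool --moves '[[[0,0,0],[0,0,0.005],0.05],[[0,0,0],[0,0,0.01],0.05],[[0,0,0],[0,0,0.015],0.05]]'

```text
time_s: 22.55
tcp_pos: [0.6174, -0.0097, 0.0959]
orientation: [[0.914, -0.406, -0.001], [-0.406, -0.914, -0.002], [-0.0, 0.002, -1.0]]
contact_force: [-8.7, -1.9, 18.3]
opening: 0.016
```

Call:
drive_tool --moves '[[[0,0,-0.25],[0,0,0],0.05],[[0,0,-0.5],[0,0,0],0.05],[[0,0,-0.75],[0,0,0],0.05],[[0,0,-0.93],[0,0,0],0.05],[[0,0,-0.93],[0,0,0],0.05]]'

```text
time_s: 23.05
tcp_pos: [0.6179, -0.0093, 0.0959]
orientation: [[0.998, 0.071, 0.0], [0.071, -0.998, -0.0], [0.0, 0.0, -1.0]]
contact_force: [-5.4, -0.9, 13.0]
opening: 0.0158
```

```bash
python3 go.py .6176 -.0099 .096 4; python3 - <<'E'
from h import *
f=ctrl.grab_frame("wrist");f=ctrl.grab_frame("wrist");crop(f,"w20.png",240,140,400,260,5)
E
python3 go.py .6176 -.0099 .096 4
```

```text
turn [ 0.001 -0.001  0.002] shift [-0.0015  0.003  -0.0004] | t=23.05 tcp [ 0.6179 -0.0093  0.0959] yaw 4.05 F [-5.4 -0.9 13. ] open 0.0158
turn [ 0.001 -0.001 -0.001] shift [-0.0013  0.003  -0.0003] | t=23.15 tcp [ 0.6178 -0.0093  0.0959] yaw 3.96 F [-4.5 -0.7 12.7] open 0.0157
```

View pics/w20.png

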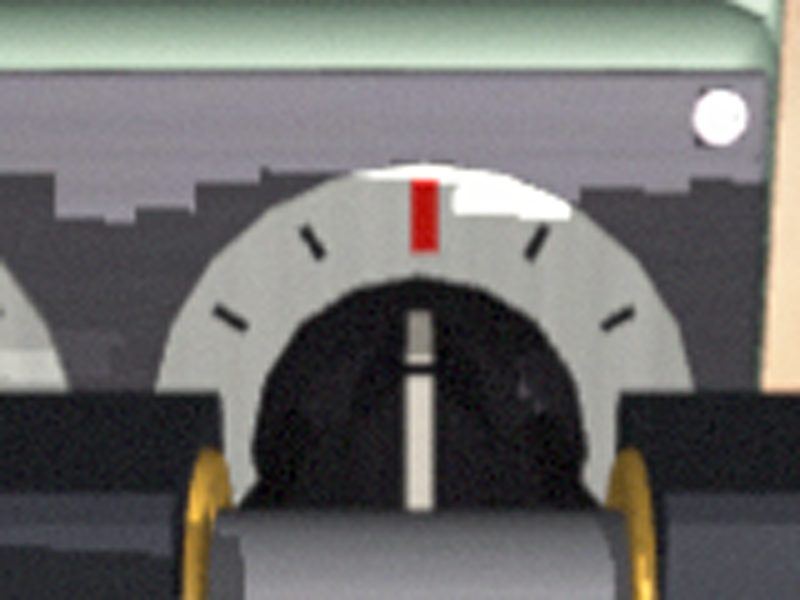

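Pointer line (col 420) lines up with the red mark (col 424). Release and go to knob 3.

Call:
drive_tool --moves '[[[0,0,0],[0,0,-0.01],0.4],[[0,0,0],[0,0,-0.01],0.4],[[0,0,0],[0,0,-0.01],0.4],[[0,0,0],[0,0,-0.1],0.4],[[0,0,0],[0,0,-0.3],0.4]]'

```text
time_s: 23.65
tcp_pos: [0.6154, -0.0103, 0.1519]
orientation: [[0.998, 0.069, -0.006], [0.069, -0.998, 0.0], [-0.006, -0.001, -1.0]]
contact_force: [1.1, -0.5, 0.3]
opening: 0.0343
```

```bash
python3 go.py .4401 .1618 .15 -19.2; python3 - <<'E'
from h import *
g=ctrl.grab_frame("side");crop(g,"d21.png",200,150,360,270,5)
E
```

```text
turn [0.001 0.012 0.772] shift [-0.815  -0.9188  0.0151] | t=23.65 tcp [ 0.6154 -0.0103  0.1519] yaw 3.95 F [ 1.1 -0.5  0.3] open 0.0343
```

View pics/d21.png

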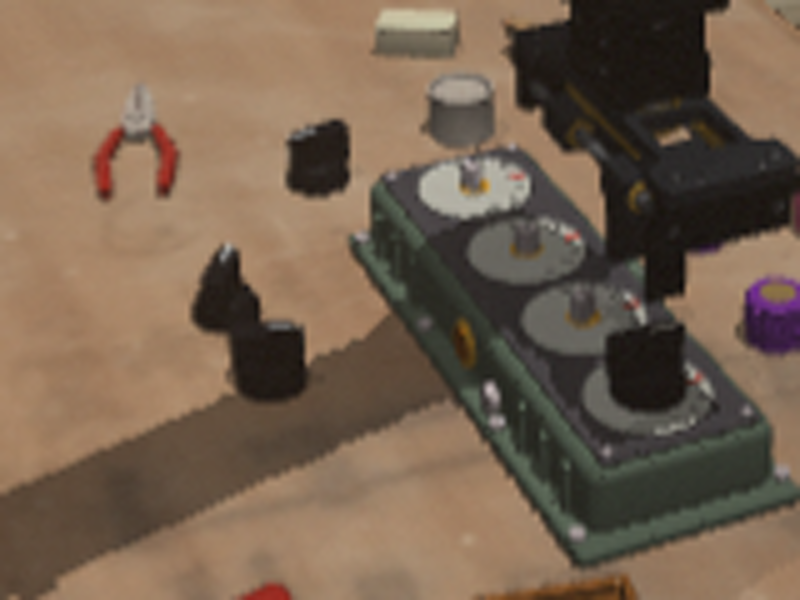

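Knob 4 is home. Knob 2 appears to have been knocked (now near knob 3). Re-look from above.

Call:
drive_tool --moves '[[[0,0,0.25],[-0.15,-0.2,-0.2],0.5],[[0,0,0.4],[-0.3,-0.4,-0.4],0.5],[[0,0,0.4],[-0.5,-0.6,-0.5],0.5],[[0,0,0.4],[-0.7,-0.8,-0.5],0.5],[[0,0,0.4],[-0.85,-1,-0.5],0.5]]'

```text
time_s: 24.2
tcp_pos: [0.4617, 0.1516, 0.2515]
orientation: [[0.99, -0.139, 0.001], [-0.139, -0.99, 0.002], [0.0, -0.002, -1.0]]
contact_force: [-0.6, -0.5, 2.0]
opening: 0.0432
```

Call:
drive_tool --moves '[[[0,0,0],[0,0,0],0.5],[[0,0,0],[0,0,0],0.5],[[0,0,0],[0,0,0],0.5]]'

```text
time_s: 24.5
tcp_pos: [0.463, 0.1482, 0.2508]
orientation: [[0.99, -0.141, 0.001], [-0.141, -0.99, -0.001], [0.001, 0.001, -1.0]]
contact_force: [0.7, -1.1, 0.6]
opening: 0.0436
```

```bash
python3 - <<'E'
from h import *
import pickle
f=ctrl.grab_frame("wrist");f=ctrl.grab_frame("wrist");pickle.dump(f,open("w22.pkl","wb"))
crop(f,"w22.png",0,0,640,400,1)
E
python3 go.py .43 .05 .25 -8
```

```text
turn [-0.004  0.003 -0.005] shift [-9.380e-02  5.087e-01  4.000e-04] | t=24.60 tcp [0.463  0.1481 0.2503] yaw -8.15 F [0.6 1.1 0.3] open 0.0438
```

View pics/w22.png

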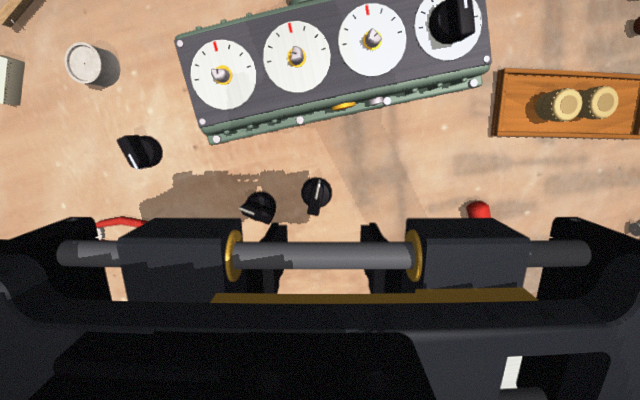

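```bash
python3 - <<'E'
from kn import *
f=pickle.load(open("w22.pkl","rb"))
C=cast(f,[(258,207),(317,192)],.042)[:,:2].round(3);print(C)
tiles(f,C,.042,"k22.png",n=380)
E
```

```text
[[0.44  0.237]
 [0.449 0.159]]
```

View pics/k22.png

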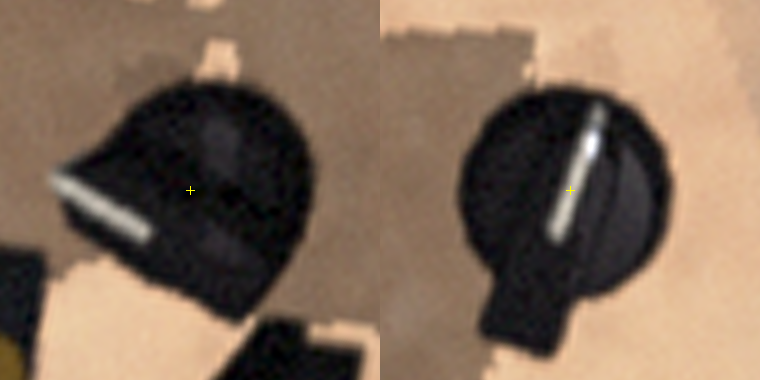

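```bash
python3 go.py .44 .162 .10 -19.5
```

```text
turn [-0.004  0.004  0.378] shift [-0.1224 -0.051   0.7517] | t=24.60 tcp [0.463  0.1481 0.2503] yaw -8.15 F [0.6 1.1 0.3] open 0.0438
```

Call:
drive_tool --moves '[[[0,0,0.28],[-0.06,-0.05,0.2],0.5],[[0,0,0.38],[-0.12,-0.05,0.4],0.5],[[0,0,0.38],[-0.12,-0.05,0.6],0.5],[[0,0,0.38],[-0.12,-0.05,0.75],0.5],[[0,0,0.38],[-0.12,-0.05,0.75],0.5]]'

```text
time_s: 25.1
tcp_pos: [0.4365, 0.1617, 0.096]
orientation: [[0.943, -0.333, -0.012], [-0.333, -0.943, 0.004], [-0.012, 0.0, -1.0]]
contact_force: [-0.0, -0.1, 0.1]
opening: 0.0435
```

Call:
drive_tool --moves '[[[0,0,0],[0,0,0],0.5],[[0,0,0],[0,0,0],0.5],[[0,0,0],[0,0,0],0.5]]'

```text
time_s: 25.4
tcp_pos: [0.4415, 0.1625, 0.102]
orientation: [[0.943, -0.334, 0.003], [-0.334, -0.943, 0.0], [0.002, -0.001, -1.0]]
contact_force: [-0.1, 0.5, 1.1]
opening: 0.0436
```

```bash
python3 - <<'E'
from h import *
f=ctrl.grab_frame("wrist");crop(f,"w23.png",240,140,400,260,5)
d=np.array([np.cos(np.radians(-19.5)),np.sin(np.radians(-19.5))])
c=np.array([.44,.162]);print((proj(f,[[*c,.042],[*(c+.02*d),.042]])-[240,140])*5)
E
python3 go.py .44 .162 .034 -19.5
```

```text
[[425.58227916 381.1613427 ]
 [425.8396029  253.32186381]]
turn [-0.001 -0.005 -0.   ] shift [-0.0062  0.0041  0.339 ] | t=25.45 tcp [0.4413 0.1624 0.1018] yaw -19.51 F [0.6 0.4 0. ] open 0.0435
```

View pics/w23.png

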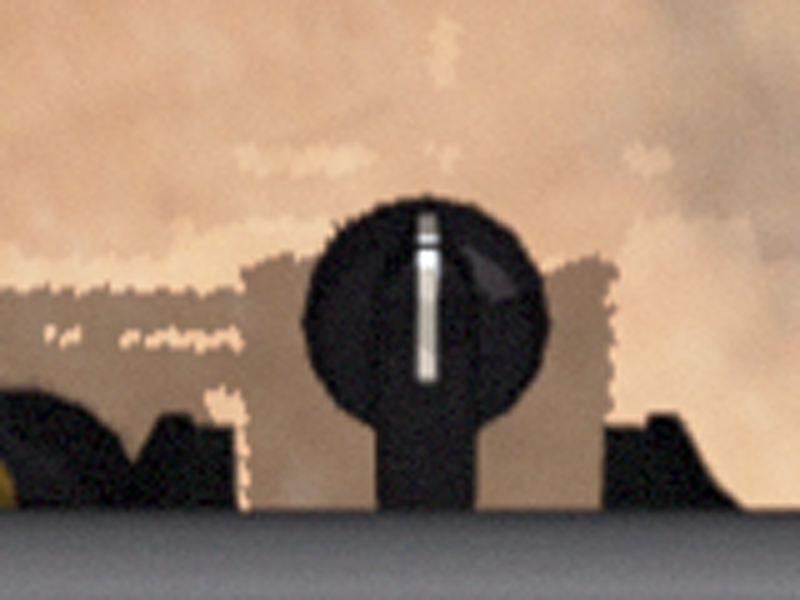

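Call:
drive_tool --moves '[[[0,0,0],[-0.006,0.004,0.12],0.5],[[0,0,0],[-0.006,0.004,0.24],0.5],[[0,0,0],[-0.006,0.004,0.335],0.5],[[0,0,0],[-0.006,0.004,0.335],0.5],[[0,0,0],[-0.006,0.004,0.335],0.5]]'

```text
time_s: 25.95
tcp_pos: [0.4392, 0.1622, 0.0344]
orientation: [[0.943, -0.333, 0.001], [-0.333, -0.943, -0.0], [0.001, -0.0, -1.0]]
contact_force: [-1.4, -0.6, 0.3]
opening: 0.0438
```

Call:
drive_tool --moves '[[[0,0,0],[0,0,0],0.05],[[0,0,0],[0,0,0],0.05],[[0,0,0],[0,0,0],0.05],[[0,0,0],[0,0,0],0.05],[[0,0,0],[0,0,0],0.05]]'

```text
time_s: 26.45
tcp_pos: [0.4388, 0.1619, 0.0337]
orientation: [[0.943, -0.333, 0.0], [-0.333, -0.943, -0.0], [0.0, 0.0, -1.0]]
contact_force: [-0.6, 0.1, 1.6]
opening: 0.0158
```

Call:
drive_tool --moves '[[[0,0,0],[0,0,-0.15],0.05],[[0,0,0],[0,0,-0.3],0.05],[[0,0,0],[0,0,-0.45],0.05],[[0,0,0],[0,0,-0.6],0.05],[[0,0,0],[0,0,-0.6],0.05]]'

```text
time_s: 26.95
tcp_pos: [0.4411, 0.1629, 0.1567]
orientation: [[0.943, -0.333, 0.007], [-0.333, -0.943, -0.001], [0.007, -0.001, -1.0]]
contact_force: [-0.2, -0.0, 0.3]
opening: 0.0153
```

```bash
cat > held.py <<'E'
from h import *
import sys
f=ctrl.grab_frame("wrist");f=ctrl.grab_frame("wrist");s=ctrl.sense()
crop(f,sys.argv[1],280,180,370,290,5)
o=float(sys.argv[2])if len(sys.argv)>2 else .034
for n,p in [("tip",(.022,0,o-.042)),("skirt front low",(.022,0,o)),("skirt side",(0,.022,o))]:
    print(n,(proj(f,s["tcp_pos"]+s["orientation"]@np.array(p))[0]-[280,180])*5)
E
python3 held.py w24.png;python3 go.py .6117 .0740 .15 -56
```

```text
tip [227.92572755 166.2386077 ]
skirt front low [225.56908199  75.44118782]
skirt side [386.405322   232.53605239]
turn [ 1.000e-03 -3.000e-03  1.216e+00] shift [0.9605 0.1235 0.0188] | t=27.05 tcp [0.4389 0.1614 0.1534] yaw -19.51 F [ 0.5  0.7 -1.5] open 0.0157
```

View pics/w24.png

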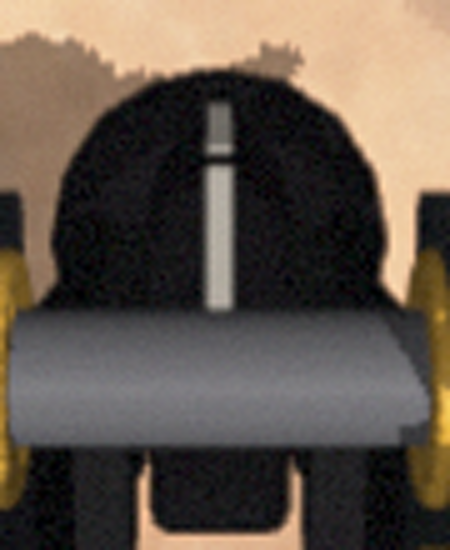

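Call:
drive_tool --moves '[[[0,0,0.28],[0.23,0.03,0],0.05],[[0,0,0.56],[0.46,0.06,0],0.05],[[0,0,0.84],[0.7,0.09,0],0.05],[[0,0,1],[0.9,0.12,0.02],0.05],[[0,0,1],[0.96,0.12,0.02],0.05]]'

```text
time_s: 27.55
tcp_pos: [0.589, 0.0854, 0.1434]
orientation: [[0.668, -0.744, -0.013], [-0.744, -0.668, 0.002], [-0.011, 0.009, -1.0]]
contact_force: [0.6, 0.1, -0.8]
opening: 0.0154
```

Call:
drive_tool --moves '[[[0,0,0.21],[0,0,0],0.05],[[0,0,0.21],[0,0,0],0.05],[[0,0,0.21],[0,0,0],0.05],[[0,0,0.21],[0,0,0],0.05]]'

```text
time_s: 27.95
tcp_pos: [0.5896, 0.0861, 0.1447]
orientation: [[0.585, -0.811, -0.01], [-0.811, -0.585, 0.0], [-0.006, 0.008, -1.0]]
contact_force: [-0.4, -0.4, -1.3]
opening: 0.0159
```

```bash
python3 go.py .6114 .0744 .118 -56
```

```text
turn [0.016 0.012 0.06 ] shift [ 0.1123 -0.0554  0.1323] | t=27.95 tcp [0.5896 0.0861 0.1447] yaw -54.21 F [-0.4 -0.4 -1.3] open 0.0159
```

```bash
python3 -c "
from h import *
print(ctrl.sense()['joints'].round(3))"; python3 go.py .5996 .2420 .145 -11.5
```

```text
[-0.241  0.27   0.062  1.697 -0.02   1.184 -2.691]
turn [ 0.01   0.017 -1.424] shift [-0.6029 -0.4965 -0.0018] | t=27.95 tcp [0.5896 0.0861 0.1447] yaw -54.21 F [-0.4 -0.4 -1.3] open 0.0159
```

Call:
drive_tool --moves '[[[0,0,-0.28],[-0.15,-0.12,0],0.05],[[0,0,-0.56],[-0.3,-0.25,0],0.05],[[0,0,-0.84],[-0.45,-0.37,0],0.05],[[0,0,-1],[-0.6,-0.5,0],0.05],[[0,0,-1],[-0.6,-0.5,0],0.05]]'

```text
time_s: 28.45
tcp_pos: [0.5994, 0.2494, 0.1454]
orientation: [[0.916, -0.402, -0.01], [-0.402, -0.916, 0.007], [-0.012, -0.003, -1.0]]
contact_force: [-0.5, 1.1, -1.0]
opening: 0.0158
```

```bash
python3 go.py .5995 .2419 .13 -11.5
```

```text
turn [-0.008  0.023 -0.406] shift [0.0163 0.0344 0.0769] | t=28.45 tcp [0.5994 0.2494 0.1454] yaw -23.67 F [-0.5  1.1 -1. ] open 0.0158
```

Call:
drive_tool --moves '[[[0,0.02,-0.2],[0.015,0.03,0],0.05],[[0,0.02,-0.4],[0.015,0.03,0.05],0.05],[[0,0.02,-0.4],[0.015,0.03,0.07],0.05],[[0,0.02,-0.4],[0.015,0.03,0.07],0.05],[[0,0.02,-0.4],[0.015,0.03,0.07],0.05]]'

```text
time_s: 28.95
tcp_pos: [0.6021, 0.2341, 0.1331]
orientation: [[0.977, -0.215, 0.002], [-0.215, -0.977, -0.0], [0.003, -0.0, -1.0]]
contact_force: [-0.1, -0.1, -0.2]
opening: 0.0158
```

```bash
python3 sp.py x.png 1; python3 held.py w25.png; python3 go.py .5995 .2419 .116 -11.5
```

```text
tip [220.36611949 163.2124256 ]
skirt front low [219.32122333  71.38769865]
skirt side [381.62795186 229.67175199]
turn [-0.002 -0.008 -0.029] shift [-0.0229 -0.0322  0.0901] | t=29.15 tcp [0.6025 0.2346 0.134 ] yaw -12.36 F [ 0.5  0.3 -0.7] open 0.0159
```

View pics/w25.png

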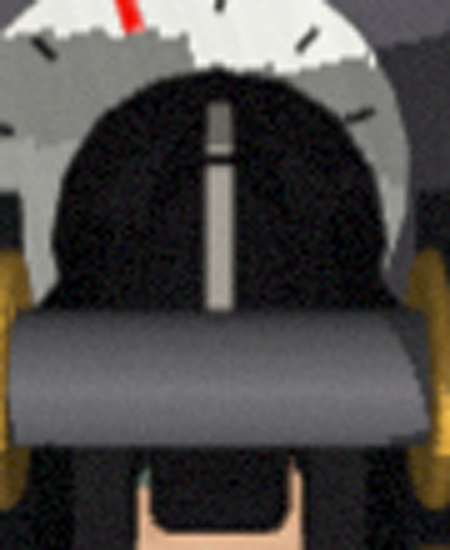

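Call:
drive_tool --moves '[[[0,0,-0.03],[-0.021,-0.032,0.02],0.05],[[0,0,-0.03],[-0.021,-0.032,0.04],0.05],[[0,0,-0.03],[-0.021,-0.032,0.07],0.05],[[0,0,-0.03],[-0.021,-0.032,0.07],0.05],[[0,0,-0.03],[-0.021,-0.032,0.07],0.05]]'

```text
time_s: 29.65
tcp_pos: [0.5995, 0.2414, 0.1192]
orientation: [[0.98, -0.198, 0.003], [-0.198, -0.98, -0.001], [0.003, 0.0, -1.0]]
contact_force: [0.4, -0.5, -0.0]
opening: 0.0159
```

```bash
python3 sp.py x.png 1;python3 sp.py x.png 1; python3 go.py .5998 .2418 .112 -11.5
```

```text
turn [-0.002 -0.008  0.002] shift [-0.0008 -0.001   0.0396] | t=29.85 tcp [0.5999 0.2416 0.1199] yaw -11.43 F [-1.   0.3 -0.8] open 0.0161
```

Call:
drive_tool --moves '[[[0,0,0],[0,0,0.01],0.05],[[0,0,0],[0,0,0.02],0.05],[[0,0,0],[0,0,0.03],0.05],[[0,0,0],[0,0,0.04],0.05],[[0,0,0],[0,0,0.05],0.05]]'

```text
time_s: 30.35
tcp_pos: [0.5994, 0.2417, 0.1094]
orientation: [[0.98, -0.198, 0.003], [-0.198, -0.98, -0.0], [0.003, -0.0, -1.0]]
contact_force: [-1.8, 0.3, 0.5]
opening: 0.0158
```

```bash
python3 go.py .5998 .2418 .096 -11.5
```

```text
turn [-0.001 -0.006  0.003] shift [ 0.0017 -0.0009  0.0672] | t=30.35 tcp [0.5994 0.2417 0.1094] yaw -11.42 F [-1.8  0.3  0.5] open 0.0158
```

In the lead with no push-back; continue to home.

Call:
drive_tool --moves '[[[0,0,0],[0,0,0.015],0.05],[[0,0,0],[0,0,0.03],0.05],[[0,0,0],[0,0,0.045],0.05],[[0,0,0],[0,0,0.06],0.05],[[0,0,0],[0,0,0.07],0.05]]'

```text
time_s: 30.85
tcp_pos: [0.5993, 0.2418, 0.0957]
orientation: [[0.98, -0.198, 0.003], [-0.198, -0.98, -0.0], [0.003, -0.0, -1.0]]
contact_force: [-6.0, -1.5, 12.0]
opening: 0.0159
```

```bash
python3 go.py .5998 .2418 .096 4
```

```text
turn [ 0.    -0.005 -0.514] shift [ 0.0024 -0.0006 -0.0017] | t=30.85 tcp [0.5993 0.2418 0.0957] yaw -11.41 F [-6.  -1.5 12. ] open 0.0159
```

Home (12 N at the dial). Turn to neutral.

Call:
drive_tool --moves '[[[0,0,-0.25],[0,0,0],0.05],[[0,0,-0.52],[0,0,0],0.05],[[0,0,-0.52],[0,0,0],0.05],[[0,0,-0.52],[0,0,0],0.05]]'

```text
time_s: 31.25
tcp_pos: [0.5993, 0.2419, 0.0957]
orientation: [[0.998, 0.07, 0.003], [0.07, -0.998, 0.0], [0.003, 0.0, -1.0]]
contact_force: [-2.9, 0.7, 1.5]
opening: 0.0157
```

```bash
python3 go.py .5998 .2418 .096 4;  python3 - <<'E'
from h import *
f=ctrl.grab_frame("wrist");f=ctrl.grab_frame("wrist");crop(f,"w26.png",240,140,400,260,4)
E
```

```text
turn [ 0.    -0.005 -0.   ] shift [ 0.0025  0.0007 -0.0015] | t=31.25 tcp [0.5993 0.2419 0.0957] yaw 4.00 F [-2.9  0.7  1.5] open 0.0157
```

View pics/w26.png

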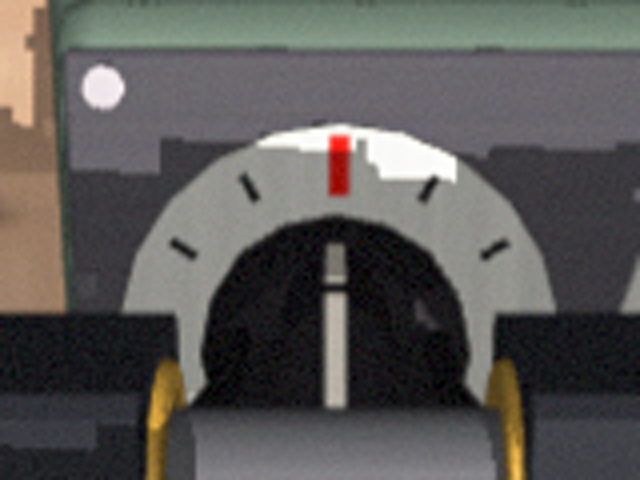

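Pointer (col 336) under the red mark (col 339). Release; next the knocked knob 2 for spindle 2.

Call:
drive_tool --moves '[[[0,0,0],[0,0,0],0.4],[[0,0,0],[0,0,0],0.4],[[0,0,0],[0,0,0],0.4],[[0,0,0],[0,0,-0.1],0.4],[[0,0,0],[0,0,-0.3],0.4]]'

```text
time_s: 31.85
tcp_pos: [0.5976, 0.2401, 0.1524]
orientation: [[0.997, 0.072, -0.003], [0.072, -0.997, -0.003], [-0.003, 0.003, -1.0]]
contact_force: [1.1, -0.4, 1.1]
opening: 0.0336
```

```bash
python3 go.py .47 .235 .25 30
```

```text
turn [ 0.005  0.007 -0.862] shift [-0.6397 -0.0188 -0.4862] | t=31.85 tcp [0.5976 0.2401 0.1524] yaw 4.13 F [ 1.1 -0.4  1.1] open 0.0336
```

Call:
drive_tool --moves '[[[0,0,-0.2],[-0.1,0,-0.2],0.5],[[0,0,-0.4],[-0.3,0,-0.35],0.5],[[0,0,-0.7],[-0.5,-0.02,-0.45],0.5],[[0,0,-0.86],[-0.64,-0.02,-0.49],0.5],[[0,0,-0.86],[-0.64,-0.02,-0.49],0.5]]'

```text
time_s: 32.35
tcp_pos: [0.4693, 0.2374, 0.2558]
orientation: [[0.864, 0.503, 0.008], [0.503, -0.864, 0.001], [0.007, 0.003, -1.0]]
contact_force: [-0.1, 0.2, 0.0]
opening: 0.0434
```

Call:
drive_tool --moves '[[[0,0,0],[0,0,0],0.5],[[0,0,0],[0,0,0],0.5],[[0,0,0],[0,0,0],0.5]]'

```text
time_s: 32.65
tcp_pos: [0.472, 0.2358, 0.2522]
orientation: [[0.867, 0.498, 0.002], [0.498, -0.867, -0.001], [0.002, 0.002, -1.0]]
contact_force: [0.1, 0.6, 0.1]
opening: 0.044
```

```bash
python3 - <<'E'
from kn import *
f=ctrl.grab_frame("wrist");f=ctrl.grab_frame("wrist");pickle.dump(f,open("w27.pkl","wb"))
crop(f,"w27.png",0,0,640,400,1)
print(proj(f,[[.4313,.2444,.042],[.5319,.388,.042]]))
tiles(f,[(.433,.24),(.532,.388)],.042,"k27.png",n=380)
E
python3 go.py .4313 .2444 .10 58
```

```text
[[302.17895135 203.79490842]
 [237.07693429  73.50104946]]
turn [ 0.004 -0.003 -0.936] shift [-0.1558 -0.1385  0.7611] | t=32.75 tcp [0.4718 0.236  0.2523] yaw 29.91 F [-0.2 -0.  -0.3] open 0.0433
```

View pics/w27.png

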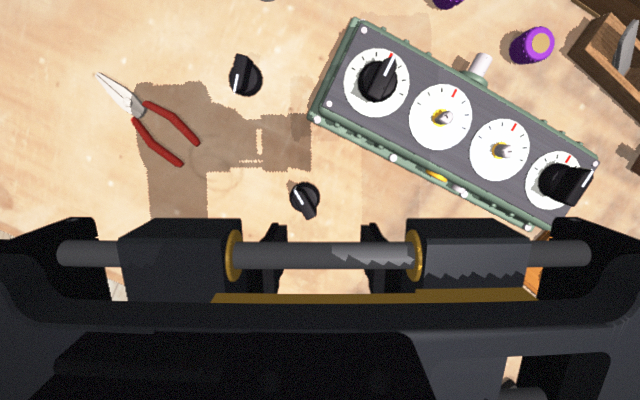

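View pics/k27.png

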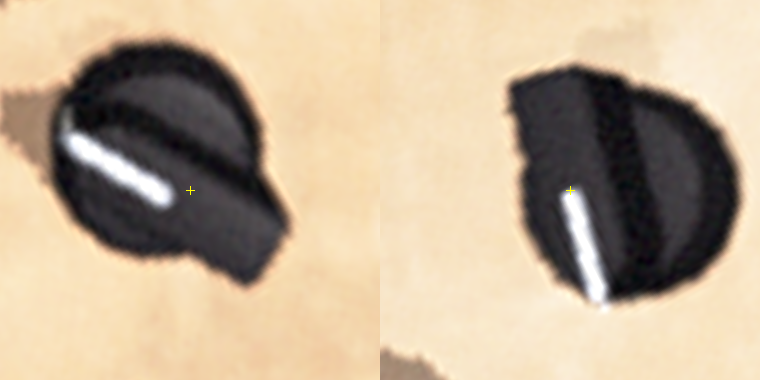

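```bash
python3 go.py .4315 .2437 .10 59.5
```

```text
turn [ 0.004 -0.003 -0.986] shift [-0.1567 -0.1349  0.7611] | t=32.75 tcp [0.4718 0.236  0.2523] yaw 29.91 F [-0.2 -0.  -0.3] open 0.0433
```

Call:
drive_tool --moves '[[[0,0,-0.28],[-0.16,-0.13,0.1],0.5],[[0,0,-0.56],[-0.16,-0.13,0.3],0.5],[[0,0,-0.84],[-0.16,-0.13,0.5],0.5],[[0,0,-0.985],[-0.16,-0.13,0.7],0.5],[[0,0,-0.985],[-0.16,-0.13,0.76],0.5]]'

```text
time_s: 33.25
tcp_pos: [0.4284, 0.2411, 0.0967]
orientation: [[0.507, 0.862, -0.003], [0.862, -0.507, -0.004], [-0.005, -0.001, -1.0]]
contact_force: [-0.1, -0.3, 0.1]
opening: 0.0436
```

Call:
drive_tool --moves '[[[0,0,0],[0,0,0],0.5],[[0,0,0],[0,0,0],0.5],[[0,0,0],[0,0,0],0.5]]'

```text
time_s: 33.55
tcp_pos: [0.4327, 0.2438, 0.1032]
orientation: [[0.508, 0.861, 0.007], [0.861, -0.508, 0.002], [0.005, 0.005, -1.0]]
contact_force: [-0.5, -0.5, 0.8]
opening: 0.0435
```

```bash
python3 - <<'E'
from h import *
f=ctrl.grab_frame("wrist");f=ctrl.grab_frame("wrist");crop(f,"w28.png",240,140,400,260,5)
d=np.array([np.cos(np.radians(59.5)),np.sin(np.radians(59.5))])
c=np.array([.4315,.2437]);print((proj(f,[[*c,.042],[*(c+.02*d),.042]])-[240,140])*5)
E
python3 go.py .4315 .2437 .034 59.5
```

```text
[[412.84570516 380.29002574]
 [412.78914026 253.10504599]]
turn [ 0.01  -0.009 -0.   ] shift [-0.0029 -0.0056  0.3444] | t=33.65 tcp [0.4323 0.2435 0.1029] yaw 59.49 F [0.5 0.5 0.8] open 0.0433
```

View pics/w28.png

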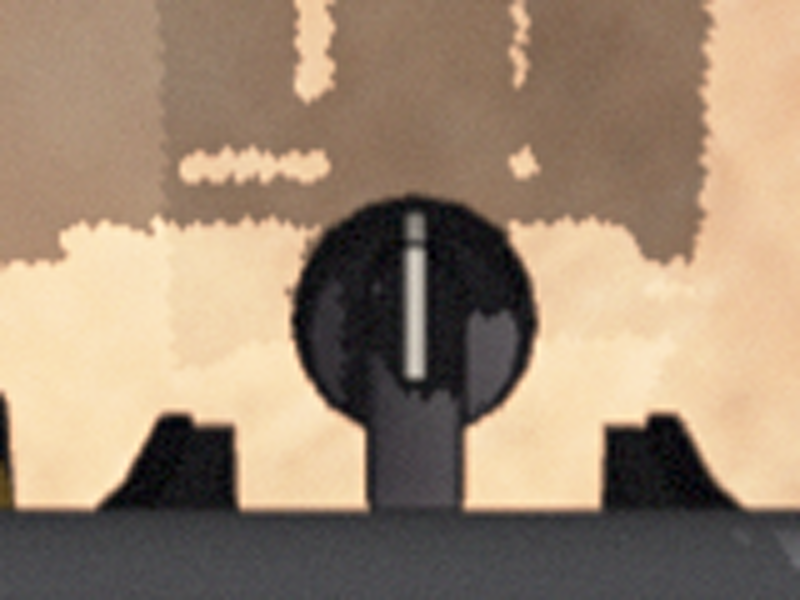

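Line straight, start (414,380) vs predicted (413,380). Descend, grip, lift.

Call:
drive_tool --moves '[[[0,0,0],[-0.003,-0.005,0.12],0.5],[[0,0,0],[-0.003,-0.005,0.24],0.5],[[0,0,0],[-0.003,-0.005,0.34],0.5],[[0,0,0],[-0.003,-0.005,0.34],0.5],[[0,0,0],[-0.003,-0.005,0.34],0.5]]'

```text
time_s: 34.15
tcp_pos: [0.4306, 0.2431, 0.0339]
orientation: [[0.507, 0.862, 0.004], [0.862, -0.507, 0.0], [0.003, 0.004, -1.0]]
contact_force: [1.1, 0.0, -0.5]
opening: 0.0436
```

Call:
drive_tool --moves '[[[0,0,0],[0,0,0],0.05],[[0,0,0],[0,0,0],0.05],[[0,0,0],[0,0,0],0.05],[[0,0,0],[0,0,0],0.05],[[0,0,0],[0,0,0],0.05]]'

```text
time_s: 34.65
tcp_pos: [0.4304, 0.2429, 0.0334]
orientation: [[0.507, 0.862, 0.004], [0.862, -0.507, 0.0], [0.002, 0.004, -1.0]]
contact_force: [0.2, 0.4, 1.6]
opening: 0.0156
```

Call:
drive_tool --moves '[[[0,0,0],[0,0,-0.15],0.05],[[0,0,0],[0,0,-0.3],0.05],[[0,0,0],[0,0,-0.45],0.05],[[0,0,0],[0,0,-0.6],0.05],[[0,0,0],[0,0,-0.6],0.05]]'

```text
time_s: 35.15
tcp_pos: [0.4321, 0.2444, 0.1574]
orientation: [[0.507, 0.862, 0.011], [0.862, -0.507, 0.004], [0.009, 0.008, -1.0]]
contact_force: [0.4, -0.6, 0.2]
opening: 0.0159
```

```bash
python3 held.py w29.png;python3 go.py .6059 .1579 .15 69
```

```text
tip [217.65086011 175.53693346]
skirt front low [216.82195224  82.76865647]
skirt side [377.30343186 238.99574784]
turn [ 0.008 -0.004 -0.316] shift [0.08   0.974  0.0211] | t=35.25 tcp [0.4299 0.2429 0.1534] yaw 59.52 F [-0.9 -0.2 -0.2] open 0.0158
```

View pics/w29.png

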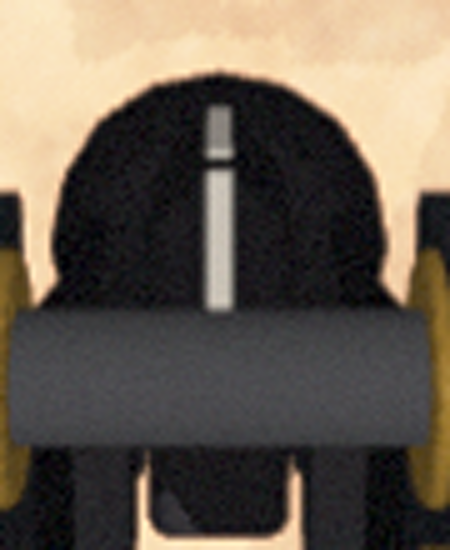

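Call:
drive_tool --moves '[[[0,0,-0.2],[0.02,0.24,0],0.05],[[0,0,-0.32],[0.04,0.48,0],0.05],[[0,0,-0.32],[0.06,0.72,0],0.05],[[0,0,-0.32],[0.08,0.97,0.02],0.05],[[0,0,-0.32],[0.08,0.97,0.02],0.05]]'

```text
time_s: 35.75
tcp_pos: [0.6089, 0.1511, 0.1457]
orientation: [[0.365, 0.931, 0.002], [0.931, -0.365, -0.005], [-0.004, 0.003, -1.0]]
contact_force: [-0.3, -0.2, 0.2]
opening: 0.0158
```

Call:
drive_tool --moves '[[[0,0,0],[0,0,0],0.05],[[0,0,0],[0,0,0],0.05],[[0,0,0],[0,0,0],0.05],[[0,0,0],[0,0,0],0.05]]'

```text
time_s: 36.15
tcp_pos: [0.6041, 0.1594, 0.15]
orientation: [[0.354, 0.935, 0.004], [0.935, -0.354, 0.0], [0.001, 0.004, -1.0]]
contact_force: [0.0, -0.7, 0.4]
opening: 0.0157
```

```bash
python3 sp.py x.png 1;python3 go.py .6059 .1579 .12 69
```

```text
turn [ 0.008 -0.003  0.007] shift [-0.0028  0.0076  0.151 ] | t=36.25 tcp [0.6045 0.159  0.1502] yaw 69.20 F [-0.2  0.2 -0.8] open 0.0160
```

Call:
drive_tool --moves '[[[0,0,0],[-0.003,0.008,0.05],0.05],[[0,0,0],[-0.003,0.008,0.1],0.05],[[0,0,0],[-0.003,0.008,0.15],0.05],[[0,0,0],[-0.003,0.008,0.15],0.05],[[0,0,0],[-0.003,0.008,0.15],0.05]]'

```text
time_s: 36.75
tcp_pos: [0.606, 0.157, 0.1189]
orientation: [[0.356, 0.934, 0.002], [0.934, -0.356, -0.0], [0.0, 0.002, -1.0]]
contact_force: [-0.2, -0.2, -1.0]
opening: 0.0159
```

```bash
python3 sp.py x.png 1;python3 sp.py x.png 1;python3 go.py .6059 .1579 .11 69; python3 held.py w30.png
```

```text
turn [ 0.008 -0.003  0.004] shift [ 0.0014 -0.0054  0.051 ] | t=36.95 tcp [0.6068 0.1573 0.1202] yaw 69.13 F [-0.   0.5 -0.7] open 0.0161
tip [222.39176431 171.50006275]
skirt front low [221.12118518  77.80704067]
skirt side [383.00653746 235.63717029]
```

View pics/w30.png

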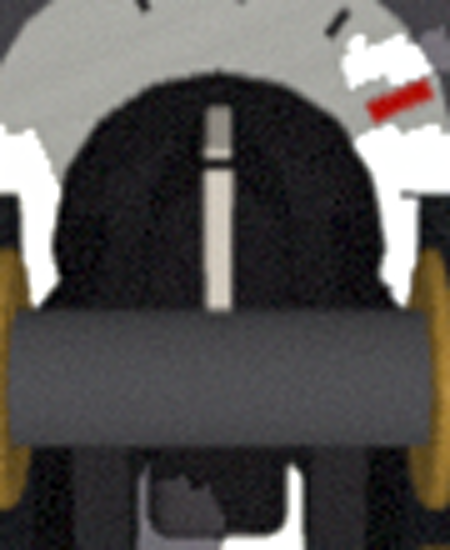

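Call:
drive_tool --moves '[[[0,0,0],[-0.001,-0.005,0.01],0.05],[[0,0,0],[-0.001,-0.005,0.02],0.05],[[0,0,0],[-0.001,-0.005,0.03],0.05],[[0,0,0],[-0.001,-0.005,0.04],0.05],[[0,0,0],[-0.001,-0.005,0.05],0.05]]'

```text
time_s: 37.55
tcp_pos: [0.6054, 0.1571, 0.1094]
orientation: [[0.356, 0.934, 0.003], [0.934, -0.356, -0.0], [0.001, 0.003, -1.0]]
contact_force: [-0.7, 0.4, -0.5]
opening: 0.0158
```

```bash
python3 go.py .6059 .1579 .096 69
```

```text
turn [ 0.006 -0.002  0.004] shift [0.0044 0.0009 0.0672] | t=37.55 tcp [0.6054 0.1571 0.1094] yaw 69.13 F [-0.7  0.4 -0.5] open 0.0158
```

Call:
drive_tool --moves '[[[0,0,0],[0,0,0.015],0.05],[[0,0,0],[0,0,0.03],0.05],[[0,0,0],[0,0,0.045],0.05],[[0,0,0],[0,0,0.06],0.05],[[0,0,0],[0,0,0.07],0.05]]'

```text
time_s: 38.05
tcp_pos: [0.6055, 0.1569, 0.0954]
orientation: [[0.356, 0.934, 0.003], [0.934, -0.356, -0.001], [0.001, 0.003, -1.0]]
contact_force: [-1.4, -4.4, 15.4]
opening: 0.0158
```

```bash
python3 go.py .6059 .1579 .096 4
```

```text
turn [ 0.005 -0.005  2.171] shift [ 0.0053  0.0002 -0.003 ] | t=38.05 tcp [0.6055 0.1569 0.0954] yaw 69.12 F [-1.4 -4.4 15.4] open 0.0158
```

Call:
drive_tool --moves '[[[0,0,0.28],[0,0,-0.005],0.05],[[0,0,0.56],[0,0,-0.005],0.05],[[0,0,0.84],[0,0,-0.005],0.05],[[0,0,1],[0,0,-0.005],0.05],[[0,0,1],[0,0,-0.005],0.05]]'

```text
time_s: 38.55
tcp_pos: [0.6054, 0.1574, 0.0966]
orientation: [[0.776, 0.631, 0.004], [0.631, -0.776, -0.0], [0.003, 0.003, -1.0]]
contact_force: [-0.6, -0.2, -0.6]
opening: 0.0156
```

```bash
python3 go.py .6059 .1579 .096 4
```

```text
turn [ 0.003 -0.006  1.171] shift [ 0.0035 -0.0006  0.003 ] | t=38.55 tcp [0.6054 0.1574 0.0966] yaw 39.13 F [-0.6 -0.2 -0.6] open 0.0156
```

Call:
drive_tool --moves '[[[0,0,0.28],[0,0,0],0.05],[[0,0,0.56],[0,0,0],0.05],[[0,0,0.84],[0,0,0],0.05],[[0,0,1],[0,0,0],0.05],[[0,0,1],[0,0,0],0.05]]'

```text
time_s: 39.05
tcp_pos: [0.6054, 0.1579, 0.0966]
orientation: [[0.987, 0.161, 0.004], [0.161, -0.987, 0.0], [0.004, 0.0, -1.0]]
contact_force: [-0.1, -0.2, -1.3]
opening: 0.0157
```

Call:
drive_tool --moves '[[[0,0,0.17],[0,0,0.005],0.05],[[0,0,0.17],[0,0,0.01],0.05],[[0,0,0.17],[0,0,0.01],0.05]]'

```text
time_s: 39.35
tcp_pos: [0.6055, 0.1579, 0.096]
orientation: [[0.997, 0.075, 0.004], [0.075, -0.997, 0.001], [0.004, -0.0, -1.0]]
contact_force: [-2.5, -0.5, 5.6]
opening: 0.0159
```

```bash
python3 go.py .6059 .1579 .096 4;  python3 - <<'E'
from h import *
f=ctrl.grab_frame("wrist");f=ctrl.grab_frame("wrist");crop(f,"w31.png",240,140,400,260,4)
E
```

```text
turn [-0.001 -0.008  0.009] shift [0.002  0.0003 0.0001] | t=39.35 tcp [0.6055 0.1579 0.096 ] yaw 4.28 F [-2.5 -0.5  5.6] open 0.0159
```

View pics/w31.png

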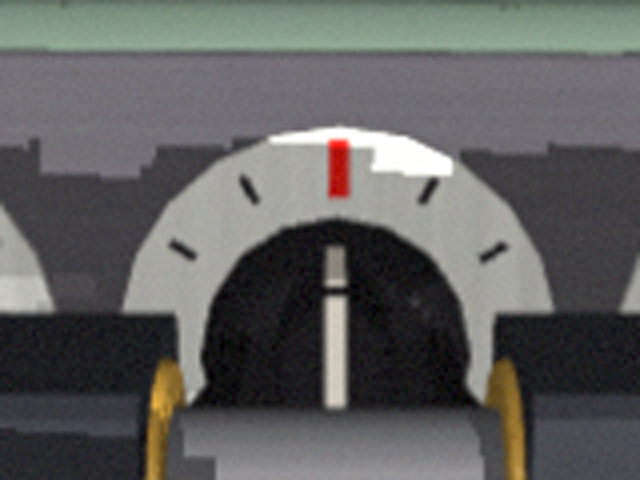

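Call:
drive_tool --moves '[[[0,0,0],[0,0,-0.005],0.4],[[0,0,0],[0,0,-0.005],0.4],[[0,0,0],[0,0,-0.005],0.4],[[0,0,0],[0,0,-0.1],0.4],[[0,0,0],[0,0,-0.3],0.4]]'

```text
time_s: 39.95
tcp_pos: [0.6026, 0.1565, 0.1512]
orientation: [[0.997, 0.071, -0.004], [0.071, -0.997, -0.003], [-0.004, 0.002, -1.0]]
contact_force: [0.6, 0.7, 0.3]
opening: 0.0345
```

```bash
python3 go.py .54 .36 .24 16.3
```

```text
turn [ 0.003  0.009 -0.407] shift [-0.2415 -1.0362 -0.4455] | t=39.95 tcp [0.6026 0.1565 0.1512] yaw 4.09 F [0.6 0.7 0.3] open 0.0345
```

Call:
drive_tool --moves '[[[0,0,-0.2],[-0.05,-0.15,-0.2],0.5],[[0,0,-0.4],[-0.1,-0.35,-0.3],0.5],[[0,0,-0.4],[-0.2,-0.55,-0.4],0.5],[[0,0,-0.4],[-0.24,-0.8,-0.45],0.5],[[0,0,-0.4],[-0.24,-1,-0.45],0.5]]'

```text
time_s: 40.45
tcp_pos: [0.542, 0.3568, 0.2472]
orientation: [[0.96, 0.279, 0.007], [0.279, -0.96, 0.003], [0.007, -0.001, -1.0]]
contact_force: [1.2, -0.2, -0.6]
opening: 0.0434
```

Call:
drive_tool --moves '[[[0,0,0],[0,0,0],0.5],[[0,0,0],[0,0,0],0.5],[[0,0,0],[0,0,0],0.5]]'

```text
time_s: 40.75
tcp_pos: [0.5437, 0.3517, 0.2438]
orientation: [[0.962, 0.275, 0.003], [0.275, -0.962, -0.002], [0.003, 0.003, -1.0]]
contact_force: [0.4, -0.7, -0.5]
opening: 0.0436
```

```bash
python3 - <<'E'
from kn import *
f=ctrl.grab_frame("wrist");f=ctrl.grab_frame("wrist")
crop(f,"w32.png",0,0,640,400,1)
tiles(f,[(.532,.388)],.042,"k32.png",n=380)
E
python3 go.py .5316 .3882 .10 16.3
```

```text
turn [ 0.004 -0.006 -0.014] shift [-0.0114 -0.1956  0.7206] | t=40.85 tcp [0.5439 0.3514 0.2442] yaw 15.87 F [-0.5 -0.5  0.8] open 0.0436
```

View pics/w32.png

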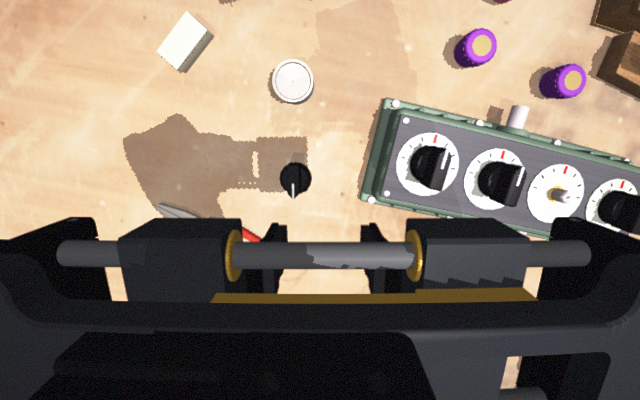

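View pics/k32.png

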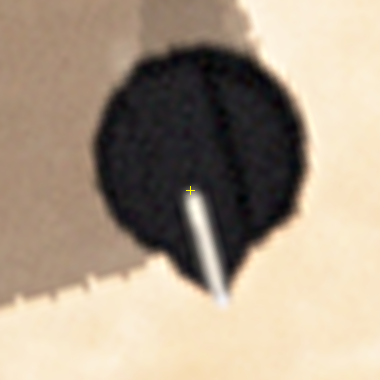

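Call:
drive_tool --moves '[[[0,0,0],[-0.01,-0.19,0.1],0.5],[[0,0,0],[-0.01,-0.19,0.3],0.5],[[0,0,0],[-0.01,-0.19,0.5],0.5],[[0,0,0],[-0.01,-0.19,0.7],0.5],[[0,0,0],[-0.01,-0.19,0.72],0.5]]'

```text
time_s: 41.35
tcp_pos: [0.5285, 0.3852, 0.0943]
orientation: [[0.962, 0.274, -0.005], [0.274, -0.962, -0.007], [-0.007, 0.006, -1.0]]
contact_force: [-0.4, -0.0, -1.4]
opening: 0.0437
```

Call:
drive_tool --moves '[[[0,0,0],[0,0,0],0.5],[[0,0,0],[0,0,0],0.5],[[0,0,0],[0,0,0],0.5]]'

```text
time_s: 41.65
tcp_pos: [0.5328, 0.3903, 0.1035]
orientation: [[0.961, 0.276, 0.008], [0.276, -0.961, 0.003], [0.008, -0.001, -1.0]]
contact_force: [-0.3, 0.2, -0.3]
opening: 0.0433
```

```bash
python3 - <<'E'
from h import *
f=ctrl.grab_frame("wrist");f=ctrl.grab_frame("wrist");crop(f,"w33.png",240,140,400,260,5)
d=np.array([np.cos(np.radians(15.5)),np.sin(np.radians(15.5))])
c=np.array([.5316,.3877]);print((proj(f,[[*c,.042],[*(c-.02*d),.042]])-[240,140])*5)
E
python3 go.py .5316 .3877 .034 15.7
```

```text
[[434.98433076 385.00928817]
 [433.38798812 506.61876664]]
turn [-0.    -0.013  0.011] shift [-0.0085  0.0108  0.3434] | t=41.75 tcp [0.5322 0.3901 0.1027] yaw 16.02 F [ 1.  -0.1  0.3] open 0.0436
```

View pics/w33.png

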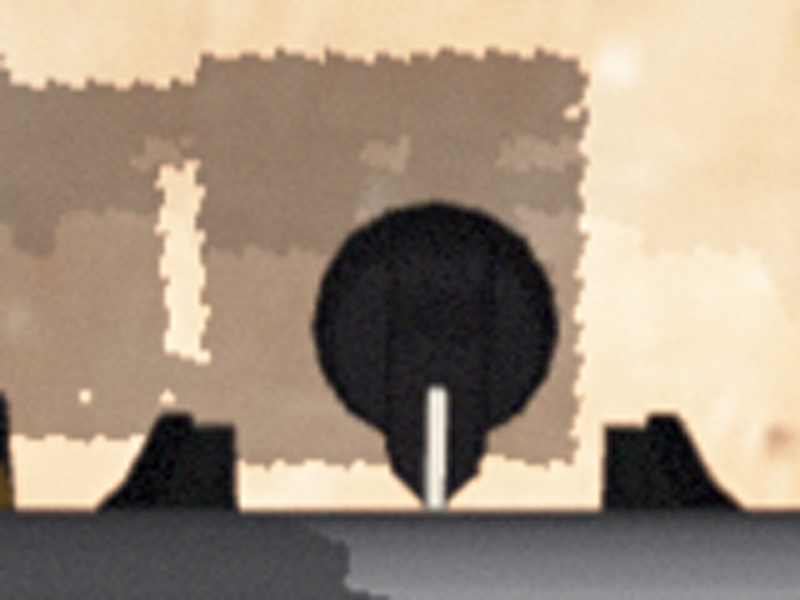

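Call:
drive_tool --moves '[[[0,0,0],[-0.01,0.012,0.12],0.5],[[0,0,0],[-0.01,0.012,0.24],0.5],[[0,0,0],[-0.01,0.012,0.34],0.5],[[0,0,0],[-0.01,0.012,0.34],0.5],[[0,0,0],[-0.01,0.012,0.34],0.5]]'

```text
time_s: 42.25
tcp_pos: [0.5304, 0.3869, 0.0333]
orientation: [[0.961, 0.276, 0.004], [0.276, -0.961, 0.0], [0.004, 0.001, -1.0]]
contact_force: [0.4, 0.4, 0.9]
opening: 0.0435
```

Call:
drive_tool --moves '[[[0,0,0],[0,0,0],0.05],[[0,0,0],[0,0,0],0.05],[[0,0,0],[0,0,0],0.05],[[0,0,0],[0,0,0],0.05],[[0,0,0],[0,0,0],0.05]]'

```text
time_s: 42.75
tcp_pos: [0.5303, 0.3866, 0.0328]
orientation: [[0.961, 0.276, 0.004], [0.276, -0.961, 0.0], [0.004, 0.001, -1.0]]
contact_force: [-0.3, -0.3, 2.1]
opening: 0.0158
```

Call:
drive_tool --moves '[[[0,0,0],[0,0,-0.15],0.05],[[0,0,0],[0,0,-0.3],0.05],[[0,0,0],[0,0,-0.45],0.05],[[0,0,0],[0,0,-0.6],0.05],[[0,0,0],[0,0,-0.65],0.05]]'

```text
time_s: 43.25
tcp_pos: [0.531, 0.3877, 0.1661]
orientation: [[0.961, 0.276, 0.008], [0.276, -0.961, 0.003], [0.009, -0.001, -1.0]]
contact_force: [0.6, 0.7, -0.8]
opening: 0.0159
```

```bash
python3 held.py w34.png;python3 go.py .6117 .0740 .16 124
```

```text
tip [225.97432593 166.53658181]
skirt front low [224.09176936  75.88633139]
skirt side [384.14352015 232.14412719]
turn [ 0.012 -0.008 -3.599] shift [-0.0416  1.6172  0.0193] | t=43.35 tcp [0.5304 0.3872 0.1639] yaw 16.03 F [-0.8 -0.4 -0.8] open 0.0159
```

View pics/w34.png

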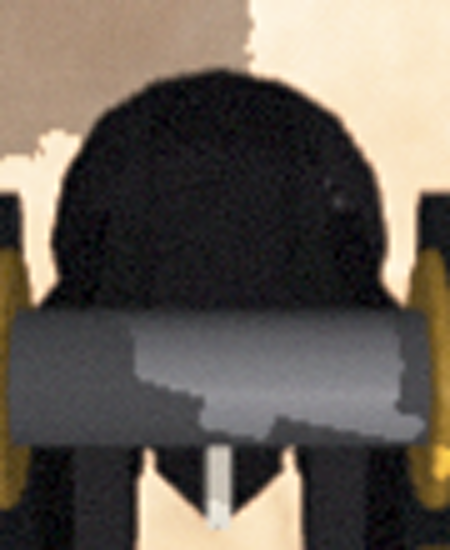

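Call:
drive_tool --moves '[[[0,0,-0.28],[0,0.2,0],0.05],[[0,0,-0.56],[0,0.4,0],0.05],[[0,0,-0.84],[-0.01,0.6,0],0.05],[[0,0,-1],[-0.02,0.8,0],0.05],[[0,0,-1],[-0.02,0.8,0],0.05]]'

```text
time_s: 43.85
tcp_pos: [0.5715, 0.2222, 0.1598]
orientation: [[0.701, 0.713, 0.001], [0.713, -0.701, -0.007], [-0.004, 0.006, -1.0]]
contact_force: [-0.0, -0.3, -2.3]
opening: 0.0158
```

```bash
python3 go.py .6117 .0740 .16 124
```

```text
turn [ 0.004  0.014 -2.617] shift [-0.3876  0.6626  0.0041] | t=43.85 tcp [0.5715 0.2222 0.1598] yaw 45.49 F [-0.  -0.3 -2.3] open 0.0158
```

Call:
drive_tool --moves '[[[0,0,-0.28],[-0.1,0.2,0],0.05],[[0,0,-0.56],[-0.2,0.4,0],0.05],[[0,0,-0.84],[-0.3,0.55,0],0.05],[[0,0,-1],[-0.39,0.66,0],0.05],[[0,0,-1],[-0.39,0.66,0],0.05]]'

```text
time_s: 44.35
tcp_pos: [0.6105, 0.077, 0.1601]
orientation: [[0.249, 0.969, 0.0], [0.969, -0.249, -0.004], [-0.004, 0.001, -1.0]]
contact_force: [0.5, -0.4, -2.0]
opening: 0.0155
```

Call:
drive_tool --moves '[[[0,0,-0.28],[0,0,0],0.05],[[0,0,-0.56],[0,0,0],0.05],[[0,0,-0.84],[0,0,0],0.05],[[0,0,-1],[0,0,0],0.05],[[0,0,-1],[0,0,0],0.05]]'

```text
time_s: 44.85
tcp_pos: [0.6096, 0.085, 0.1608]
orientation: [[-0.277, 0.961, 0.001], [0.961, 0.277, 0.0], [0.0, 0.001, -1.0]]
contact_force: [-0.4, 0.2, -1.1]
opening: 0.0158
```

```bash
python3 go.py .6117 .0740 .14 124
```

```text
turn [ 0.001  0.    -0.598] shift [-0.0559 -0.0055  0.1038] | t=44.85 tcp [0.6096 0.085  0.1608] yaw 106.06 F [-0.4  0.2 -1.1] open 0.0158
```

Call:
drive_tool --moves '[[[0,0,-0.28],[-0.056,-0.005,0],0.05],[[0,0,-0.6],[-0.056,-0.005,0.05],0.05],[[0,0,-0.6],[-0.056,-0.005,0.1],0.05],[[0,0,-0.6],[-0.056,-0.005,0.1],0.05],[[0,0,-0.6],[-0.056,-0.005,0.1],0.05]]'

```text
time_s: 45.35
tcp_pos: [0.6124, 0.0734, 0.1419]
orientation: [[-0.557, 0.83, 0.002], [0.83, 0.557, 0.0], [-0.001, 0.002, -1.0]]
contact_force: [0.4, -0.2, 0.1]
opening: 0.0156
```

```bash
python3 sp.py x.png 1;python3 sp.py x.png 1;python3 go.py .6117 .0740 .12 124
```

```text
turn [ 0.007  0.005 -0.001] shift [ 0.0082 -0.0047  0.1161] | t=45.55 tcp [0.6133 0.0732 0.1432] yaw 123.98 F [-0.4 -0.1 -0.1] open 0.0161
```

Call:
drive_tool --moves '[[[0,0,0],[0.006,-0.005,0.04],0.05],[[0,0,0],[0.006,-0.005,0.08],0.05],[[0,0,0],[0.006,-0.005,0.115],0.05],[[0,0,0],[0.006,-0.005,0.115],0.05],[[0,0,0],[0.006,-0.005,0.115],0.05]]'

```text
time_s: 46.05
tcp_pos: [0.6114, 0.0732, 0.1193]
orientation: [[-0.56, 0.829, 0.003], [0.829, 0.56, -0.0], [-0.002, 0.002, -1.0]]
contact_force: [0.9, 0.2, -0.4]
opening: 0.0159
```

```bash
python3 sp.py x.png 1;python3 sp.py x.png 1;python3 go.py .6117 .0740 .11 124;python3 held.py w35.png .033
```

```text
turn [0.007 0.005 0.001] shift [0.0036 0.0009 0.0507] | t=46.25 tcp [0.6119 0.0733 0.1201] yaw 124.02 F [-0.3  0.5 -1.2] open 0.0160
tip [216.98354904 176.93670555]
skirt front low [217.14752409  81.63735046]
skirt side [379.97175972 240.1664651 ]
```

View pics/w35.png

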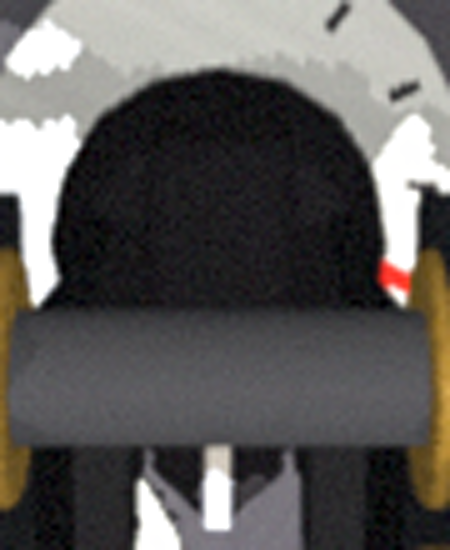

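Offsets under 1 mm. Lower into the lead.

Call:
drive_tool --moves '[[[0,0,0],[0,0,0.01],0.05],[[0,0,0],[0,0,0.02],0.05],[[0,0,0],[0,0,0.03],0.05],[[0,0,0],[0,0,0.04],0.05],[[0,0,0],[0,0,0.05],0.05]]'

```text
time_s: 46.85
tcp_pos: [0.6121, 0.0729, 0.1102]
orientation: [[-0.559, 0.829, 0.005], [0.829, 0.559, -0.001], [-0.003, 0.003, -1.0]]
contact_force: [-1.5, -1.0, 7.0]
opening: 0.0157
```

```bash
python3 go.py .6117 .0740 .095 124
```

```text
turn [0.007 0.006 0.001] shift [0.0059 0.0012 0.0761] | t=46.85 tcp [0.6121 0.0729 0.1102] yaw 124.02 F [-1.5 -1.   7. ] open 0.0157
```

Call:
drive_tool --moves '[[[0,0,0],[0.004,0.001,0],0.05],[[0,0,0],[0.004,0.001,0.005],0.05],[[0,0,0],[0.004,0.001,0.01],0.05],[[0,0,0],[0.004,0.001,0.015],0.05]]'

```text
time_s: 47.25
tcp_pos: [0.6127, 0.0727, 0.1073]
orientation: [[-0.559, 0.829, 0.007], [0.829, 0.559, -0.002], [-0.005, 0.005, -1.0]]
contact_force: [3.5, -4.3, 1.6]
opening: 0.0161
```

```bash
python3 go.py .6117 .0740 .095 124
```

```text
turn [ 0.009  0.01  -0.001] shift [ 0.0087 -0.0007  0.0614] | t=47.25 tcp [0.6127 0.0727 0.1073] yaw 123.97 F [ 3.5 -4.3  1.6] open 0.0161
```

Call:
drive_tool --moves '[[[0,0,0],[-0.006,0,0.01],0.05],[[0,0,0],[-0.006,0,0.02],0.05],[[0,0,0],[-0.006,0,0.03],0.05]]'

```text
time_s: 47.55
tcp_pos: [0.6125, 0.0722, 0.1005]
orientation: [[-0.559, 0.829, 0.004], [0.829, 0.559, -0.001], [-0.003, 0.003, -1.0]]
contact_force: [2.9, -3.7, 2.5]
opening: 0.0159
```

```bash
python3 go.py .6117 .0740 .095 124
```

```text
turn [0.006 0.006 0.   ] shift [0.0095 0.0016 0.0277] | t=47.55 tcp [0.6125 0.0722 0.1005] yaw 124.00 F [ 2.9 -3.7  2.5] open 0.0159
```

Sliding down. Continue, relieving the side force a bit.

Call:
drive_tool --moves '[[[0,0,0],[-0.002,0,0.01],0.05],[[0,0,0],[-0.002,0,0.02],0.05],[[0,0,0],[-0.002,0,0.03],0.05],[[0,0,0],[-0.002,0,0.035],0.05],[[0,0,0],[-0.002,0,0.04],0.05]]'

```text
time_s: 48.05
tcp_pos: [0.6128, 0.0721, 0.0948]
orientation: [[-0.559, 0.829, 0.005], [0.829, 0.559, -0.001], [-0.003, 0.003, -1.0]]
contact_force: [-2.6, -5.9, 17.2]
opening: 0.0162
```

```bash
python3 go.py .6117 .0740 .095 184
```

```text
turn [ 0.002  0.009 -2.   ] shift [ 0.0108  0.0007 -0.001 ] | t=48.05 tcp [0.6128 0.0721 0.0948] yaw 124.00 F [-2.6 -5.9 17.2] open 0.0162
```

Call:
drive_tool --moves '[[[0,0,-0.28],[0,0.002,-0.005],0.05],[[0,0,-0.56],[0,0.004,-0.005],0.05],[[0,0,-0.84],[0.001,0.005,-0.005],0.05],[[0,0,-1],[0.001,0.006,-0.005],0.05],[[0,0,-1],[0.001,0.006,-0.005],0.05]]'

```text
time_s: 48.55
tcp_pos: [0.6145, 0.0726, 0.0949]
orientation: [[-0.899, 0.437, 0.006], [0.437, 0.899, -0.001], [-0.006, 0.002, -1.0]]
contact_force: [3.1, -5.4, 6.8]
opening: 0.0155
```

```bash
python3 go.py .6139 .0742 .095 184
```

```text
turn [ 0.001  0.012 -0.997] shift [ 0.0062  0.0061 -0.0003] | t=48.55 tcp [0.6145 0.0726 0.0949] yaw 154.08 F [ 3.1 -5.4  6.8] open 0.0155
```

Call:
drive_tool --moves '[[[0,0,-0.28],[0,0.002,0],0.05],[[0,0,-0.56],[0.001,0.004,0],0.05],[[0,0,-0.84],[0.002,0.006,0],0.05],[[0,0,-1],[0.002,0.006,0],0.05],[[0,0,-1],[0.002,0.006,0],0.05]]'

```text
time_s: 49.05
tcp_pos: [0.6149, 0.0741, 0.0949]
orientation: [[-0.997, -0.071, 0.007], [-0.071, 0.997, -0.001], [-0.007, -0.001, -1.0]]
contact_force: [3.7, -4.7, 5.1]
opening: 0.0159
```

```bash
python3 go.py .6139 .0742 .095 184; python3 - <<'E'
from h import *
f=ctrl.grab_frame("wrist");f=ctrl.grab_frame("wrist");crop(f,"w36.png",160,100,480,340,2.5)
g=ctrl.grab_frame("side");crop(g,"d36.png",240,160,360,250,6)
E
python3 go.py .6139 .0742 .095 184
```

```text
turn [-0.002  0.013  0.003] shift [ 0.0048  0.0007 -0.0003] | t=49.05 tcp [0.6149 0.0741 0.0949] yaw -175.91 F [ 3.7 -4.7  5.1] open 0.0159
turn [-0.002  0.013 -0.   ] shift [ 0.0049  0.0008 -0.0002] | t=49.20 tcp [0.6149 0.0741 0.095 ] yaw -176.01 F [ 4.1 -5.6  5.6] open 0.0159
```

View pics/w36.png

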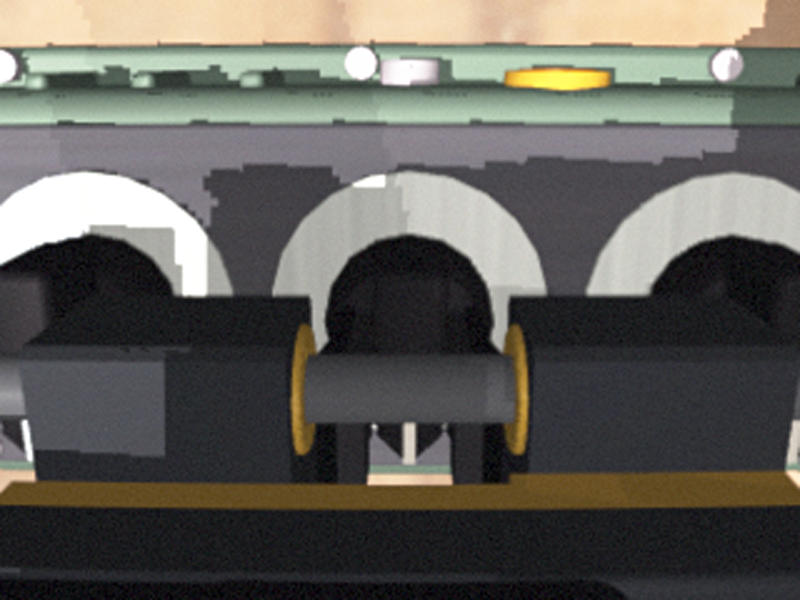

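View pics/d36.png

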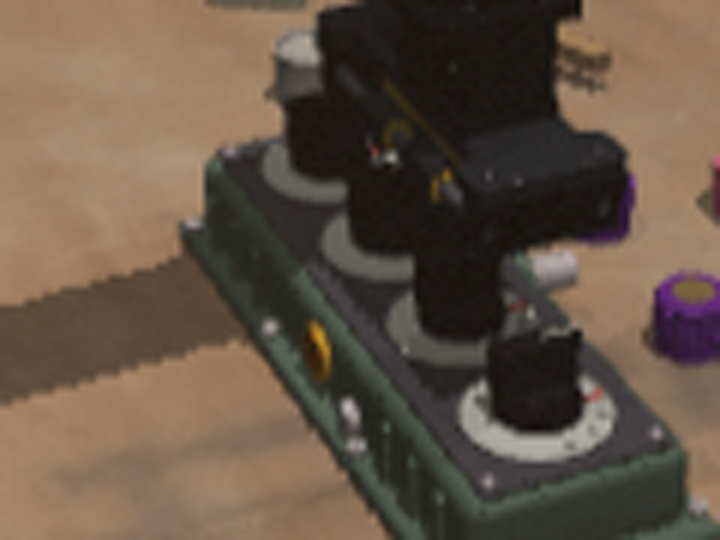

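Call:
drive_tool --moves '[[[0,0,0],[0.004,0.002,0],0.05],[[0,0,0],[0.004,0.002,0],0.4],[[0,0,0],[0.004,0.002,0],0.4],[[0,0,0],[0.004,0.002,0],0.4],[[0,0,0],[0.004,0.002,-0.1],0.4]]'

```text
time_s: 49.7
tcp_pos: [0.609, 0.0764, 0.1104]
orientation: [[-0.997, -0.072, -0.005], [-0.072, 0.997, 0.001], [0.004, 0.001, -1.0]]
contact_force: [-0.6, 0.0, -0.9]
opening: 0.0335
```

Call:
drive_tool --moves '[[[0,0,0],[0,0,-0.2],0.4],[[0,0,0],[0,0,-0.4],0.4],[[0,0,0],[0,0,-0.6],0.4],[[0,0,0],[-0.2,0,-0.8],0.4],[[0,0,0],[-0.2,0,-0.9],0.4]]'

```text
time_s: 50.2
tcp_pos: [0.6531, 0.0788, 0.295]
orientation: [[-0.997, -0.071, 0.004], [-0.071, 0.997, 0.001], [-0.004, 0.001, -1.0]]
contact_force: [0.9, -0.1, -0.2]
opening: 0.0347
```

```bash
python3 - <<'E'
from kn import *
f=ctrl.grab_frame("wrist");f=ctrl.grab_frame("wrist");f=ctrl.grab_frame("wrist");pickle.dump(f,open("w37.pkl","wb"))
crop(f,"w37.png",0,0,640,400,1)
S=[(.6000,.2418),(.6059,.1579),(.6117,.0740),(.6176,-.0099)]
tiles(f,S,.104,"k37.png",n=280)
g=ctrl.grab_frame("side");crop(g,"d37.png",230,150,390,340,3)
E
python3 go.py .6139 .0742 .095 184
```

```text
turn [0.001 0.003 0.004] shift [ 0.188  -0.011   0.9893] | t=50.40 tcp [0.6509 0.079  0.2929] yaw -175.89 F [-0.5  0.6 -0.2] open 0.0347
```

View pics/w37.png

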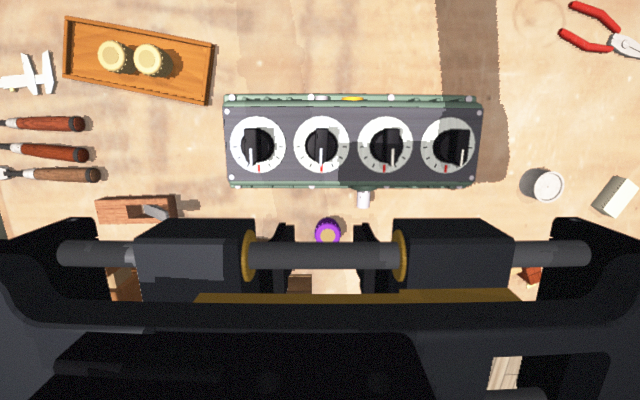

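View pics/k37.png

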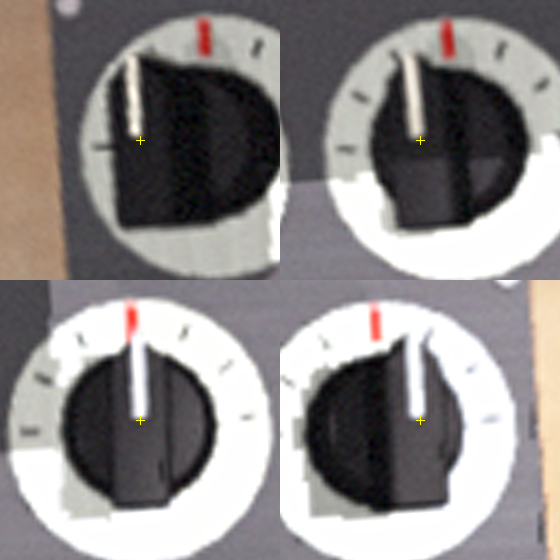

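View pics/d37.png

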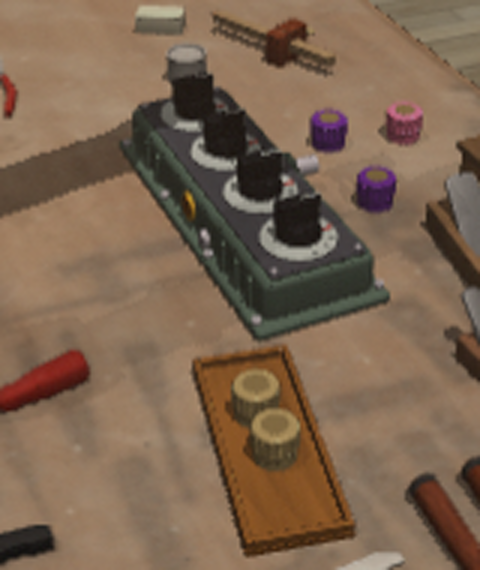

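```bash
python3 - <<'E'
from dials import *
np.set_printoptions(precision=4,suppress=True)
f=pickle.load(open("w37.pkl","rb"))
crop(f,"w37b.png",50,5,230,115,4.4)
c=cast(f,[(66,17),(216,46),(207,104),(63,71)],.016)[:,:2];print(c,"centre",c.mean(0))
k=cast(f,[(112,56),(149,59)],.042)[:,:2]
y=((c[0]+c[3])/2-(c[1]+c[2])/2);y/=np.linalg.norm(y);x=np.array([-y[1],y[0]])
for p in k: print("along",(p-c.mean(0))@y,"across",(p-c.mean(0))@x)
print(np.linalg.norm(k[0]-k[1]))
E
```

```text
[[ 0.4584 -0.2984]
 [ 0.4896 -0.0806]
 [ 0.5682 -0.094 ]
 [ 0.5319 -0.3098]] centre [ 0.512  -0.1957]
along 0.017063446785451856 across 0.0044317488643373796
along -0.03411688328828528 across -0.0016147084949653609
0.05153625746069021
```

View pics/w37b.png

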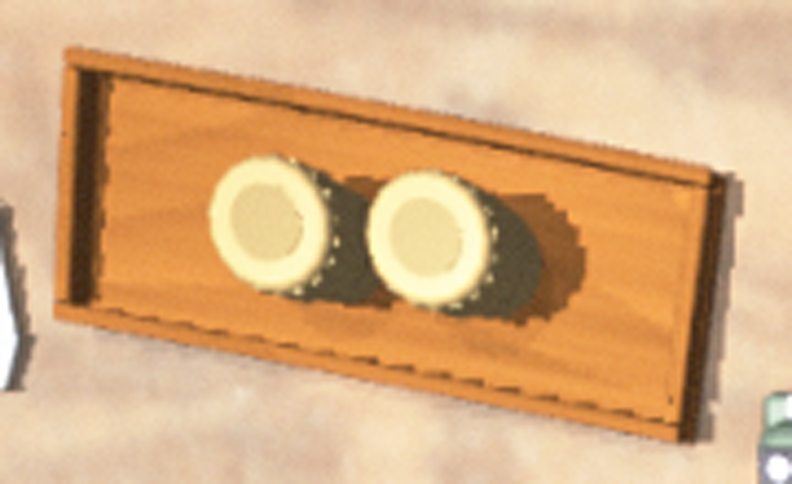

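```bash
python3 -c "
from h import *
print(ctrl.sense()['joint_velocities'].round(3));print(ctrl.finish_job())"
```

```text
[ 0.004  0.005  0.004  0.041  0.003 -0.003 -0.   ]
the job is handed in; nothing more can be done
None
```

I handed the job in at about 50 s of robot time. `finish_job` gives no verdict, so the results below are my own measurements.

**Old knobs:** Only two were fitted, on spindles 2 and 3. Both stand upright in the tray, about 4.4 mm and 1.6 mm off its long centre line. Their centres are about 51.5 mm apart.

**New knobs:** All four spindles carry a new knob.
- **Fit:** each one slid over its spindle and met the dial with a clear push-back of 12–18 N.
- **Neutral:** after turning, the pointers measured roughly 1.5–6° against the gearbox axis at about 4°. That puts each within about 3° (0.05 rad) of its red mark.
- **Position:** seen from above, all four are within about 1 mm of their dial centres.

**What did not go smoothly:**
- One knob was knocked aside partway through, so I found it again before gripping it.
- The last wrist joint reached its range stop (reading -2.691 against a limit of -2.69) when I tried to put the second knob on spindle 3. That knob went to spindle 1 instead, and spindle 3 got one gripped the other way round.
- The knob on spindle 3 sat about 2 mm off-centre in the grip, with a few newtons of side force, but it still went home.
- The pose reading wandered by 1–2 mm while the arm settled, so I aligned mainly from the camera pictures.

The tin, the pliers and the pink and purple knobs were not touched. I did not measure their final positions. The gripper was clear of everything at hand-in.

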